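# Make room on the rail and snap in a breaker

### The job

The row of circuit breakers on the mounting plate has drifted together, and the loose three-pole breaker must go into the gap in its middle; there is just room for it once the breakers on both sides have been slid outwards along the rail as far as they go. Push them apart gently, without shifting the two end stops, which are only lightly tightened, then press the loose breaker straight down between them, without forcing it, until both its clips have snapped under the rail and it sits fully home, and let go. Leave the fuse carton, the yellow screwdriver and the white connector where they are.

Things in the scene. Friction and masses are not known exactly. Their poses are not given: they have to be found in the camera images.
- panel: aluminium mounting plate on the bench, fixed, 220 x 270 x 2.5 mm; origin under its centre at bench level, x across the rail (away from the robot at yaw 0), y along the rail, z up. The 35 mm wide rail lies along y at x = 0, top 18 mm above the bench, 246 mm long; edges 2.3 mm thick with free space below. Wiring ducts 38.5 mm high at x = +/-73 to 103 mm.
- breaker_l: two-pole breaker on the rail, +y side of the gap, 85 (x) x 36 mm (y); origin under its centre, 10 mm above the bench, axes as the plate's. Shoulders at z = 50 mm, above them a nose 45 mm (x) x 36 mm (y) to z = 74, levers to z = 82 mm. Slides along the rail only (2.5 N friction). An 18 mm one-pole breaker (1.5 N) of the same outline stands between it and its end stop.
- breaker_r: the same two-pole breaker at the -y side of the gap, with its one-pole breaker and end stop further to -y. Each side has some play, different every time, to be felt when pushing outwards: first one breaker moves (2.5 N), then both (4 N), then the end stop resists firmly.
- stop_l (a joint): the narrow end stop (50 x 9.5 x 46 mm) clamped on the rail at the +y end of the row: 0 = where it was left, negative = shoved outwards (m). It slips at about 16 N and must stay put. Where it stands along the rail varies and must be seen or felt; with both sides pushed up to their stops the gap is 56 mm wide.
- stop_r (a joint): the same for the end stop at the -y end.
- breaker_new: loose three-pole breaker standing left of the plate, 0.3 to 0.5 kg, 85 (x) x 54 mm (y), origin under its centre. Shoulders at z = 50, nose 45 mm (x) x 54 mm (y) to z = 74, levers to z = 82 mm; grip the nose along x. Slot for the rail along y, 36.4 mm wide, 8 mm deep; either way round. Side edges rounded 3 mm. Seated: origin 10 mm above the bench, at the plate's x = 0; snaps in at 8 to 20 N.
- clip_near (a joint): spring clip in the foot at the -x side of the loose breaker, 0 = sprung home (open in the air or snapped under the rail), up to 0.0045 m when pressed back by the rail's edge.
- clip_far (a joint): the same clip at its +x side.
- fuse_carton: cardboard fuse carton 52 x 52 x 45 mm, left of the plate, nearer or farther than the loose breaker; origin under its centre. Bystander.
- screwdriver_yel: yellow-handled screwdriver, 164 mm long (along its y), 27 mm thick, lying beyond the plate ; origin under its centre. Bystander.
- connector: white connector block 32 x 50 x 42 mm, beyond the plate to the left; origin under its centre. Bystander.
There are look-alikes about, which are no part of the job. There is more than one size of the breaker_new; the job needs the larger.

How it is judged:
By the outcome, as a careful person would: the job done as asked, in the order asked, and still so for the second after the job is handed in, with the robot touching nothing.
It also fails if it takes over 61 s, if anything falls off the work surface, if the arm or the gripper's body presses on something with over 40 N, if the wrist force passes 120 N, or if a joint passes its speed limit or range.

### The arm

A 6-joint arm with a two-finger parallel gripper is mounted at the origin on a cart in front of the work surface, level with it; the furniture and walls round the work are solid. World frame = base frame: x ahead of the robot, y to its left, z up, the work surface at z = 0. Lengths are in mm, angles in rad, forces in N, time in s.
With the tool pointing down it reaches from about 375 to 925 mm from the base axis. Payload 5.7 kg.
Tool frame: the origin (TCP) lies at the very end of the fingers, on their centre line; the grasp point (between the pads) lies 19 mm behind it; x points along the fingers, z is the direction in which the jaws open and shut, and the axes are right-handed (so a half turn about x gives the same grasp; the last joint's range is limited). The gripper opens to 85 mm and grips with 20 to 120 N. Pads are 22 mm wide; open, the fingers measure 114 mm over their backs; the gripper's body (76 mm by 85 mm) begins 54 mm behind the grasp point. The pads swing forward as they close: fully open they stand 13 mm farther back than shut.
Start: joints at [-1.225, 0.359, 1.51, -0, 1.272, -0.115], TCP at [266.78, -537.394, 231.267] pointing down, gripper open.
Joint ranges: [-2.97, 2.97], [-1.01, 2.36], [0.21, 2.38], [-0.96, 4.11], [0.2, 2.71], [-2.98, 2.98]. Speed limits (rad/s): [2.39, 2.39, 3.14, 3.14, 3.14, 3.14].

### API

Orientations are given as a 3x3 rotation matrix whose columns are the frame's x, y, z axes.
In Python, from rig import env gives the robot as it stands. The module is installed in compiled form; this text tells all that it offers.
- The arm moves only by the shell command python3 -m creep 'ROWS' [OPENING] [FORCE]. ROWS is JSON, a list of rows, each a list of 2 entries, a list of its own where there are three numbers: the shift along the world's x, y, z in m, then the turn about the world's z in degrees. In form: [[[x, y, z], yaw], ...]. A call has 1 to 10 rows; each row shifts and turns the pose as measured when the row begins; what a row does not reach is not made up. A row lasts 1/12 s, in which the tool goes at most 41.7 mm and 7.16 degrees, less where a joint would pass 70% of its speed; a pose out of reach is approached as far as the arm can. A call with a gripper value outside its range is refused whole. OPENING is the closure, from 0 (fully open) to 1 (shut), set as the call begins (- or left out, the last holds). The fingers move at their own pace and stop on an object; FORCE is the grip in N (left out, the last holds). Time passes only in rows, so rows that do not move let the fingers close. It gives the time, the measured TCP pose, the force and the opening at its end, in the units of the state.
- env.sense(): the state, without advancing time (a new reading comes with each control period).
- env.read_camera(name): name is "scene" or "side" or "wrist"; returns the picture (384x512x3 uint8, red, green, blue); there is no depth.
- env.calibration(name): a dict with "vertical_fov" (degrees; the focal length in pixels is half the picture's height over the tangent of half this angle, whatever the lens; pixels are square), "cx", "cy" (the principal point, pixels), "rvec" (rotation vector, rad) and "tvec" (3), from world to camera coordinates, as OpenCV has them. Camera axes: x right, y down, z forward; pixel columns grow to the right and rows downward; lengths in mm; the calibration is good to about 2 mm. The wrist camera is an equidistant fisheye: a pixel r from the principal point sees the ray r / f radians off the axis. A picture is of the moment at which its call begins: read the wrist's pose just before it. calibration takes no time and is no camera call; for the wrist camera it gives the pose at the moment of the call.
- env.finish_job(): hands the job in, once; it reports no verdict.
The state is a dict: "t": time; "joint_positions": joint angles; "dq": joint speeds; "effort": joint torques, N m; "tcp_pos": TCP position; "eef_rot": TCP orientation; "force": force on the tool from outside, world axes, zero at the start; "torque": the same for the moment, N m; "finger_gap": finger opening in mm.
Only numpy, scipy, OpenCV 4.12 (cv2) and the standard library are available. Lean on these libraries where they do the work, as an engineer would, in place of code of your own. Each camera call takes 0.05 s, during which the arm holds its last target.

## Working session

There is one attempt and no reset: what is moved stays moved. The work goes in short steps, Python scripts to look and compute and a shell command to move; the robot and the scene stay as the last step left them, time stands still between calls to the robot, and variables do not carry over. Pictures are saved under pics/ and viewed, and the job is handed in when it is done.

```bash
mkdir -p pics; ls
python3 - <<'E'
from rig import env
import cv2
s=env.sense()
print({k:s[k] for k in s})
for n in("scene","side","wrist"):
    print(n,env.calibration(n))
    cv2.imwrite(f"pics/{n}0.png",env.read_camera(n)[:,:,::-1])
E
```

```text
pics
{'t': 0.0, 'joint_positions': array([-1.22510065e+00,  3.59518721e-01,  1.51147332e+00, -1.11085783e-07,
        1.27250288e+00, -1.15074874e-01]), 'dq': array([ 1.15740210e-03,  1.05110497e-04,  2.28183299e-03,  5.17805066e-04,
       -2.89063167e-04, -3.68433485e-05]), 'effort': array([ 1.95168250e-03, -5.27609110e+01, -2.78621507e+01, -2.96625676e-04,
        1.31259364e-02,  1.03293067e-05]), 'tcp_pos': array([ 266.54911752, -536.75493715,  230.42987116]), 'eef_rot': array([[-6.44686508e-04,  8.95710203e-01,  4.44637850e-01],
       [ 1.78969559e-03,  4.44638263e-01, -8.95708441e-01],
       [-9.99998191e-01,  2.18315250e-04, -1.88970089e-03]]), 'force': array([0.52623462, 0.19667742, 0.01194307]), 'torque': array([ 0.04267078, -0.05690006, -0.04491357]), 'finger_gap': 85.27008669306908}
scene {'vertical_fov': 44.772140158152546, 'cx': 263.1645502952225, 'cy': 190.56360341841417, 'rvec': array([ 0.49729373, -2.42968178,  1.50690397]), 'tvec': array([ 570.97131817,   38.18444186, 1105.07062348])}
side {'vertical_fov': 55.504992890093376, 'cx': 254.18741489495142, 'cy': 193.90969325035076, 'rvec': array([ 0.45354518, -2.57680911,  1.45754739]), 'tvec': array([575.31249883,  43.76111701, 906.23469207])}
wrist {'vertical_fov': 65.70646984690485, 'cx': 254.89091803406342, 'cy': 193.61586277187894, 'rvec': array([-2.46228017,  1.52617846,  0.21711945]), 'tvec': array([-598.31966712,  -37.41756126,  377.5601248 ])}
```

View pics/scene0.png

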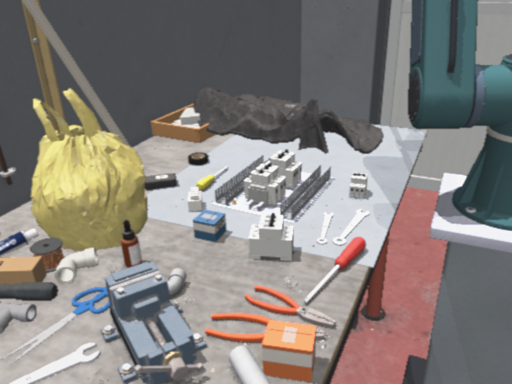

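View pics/side0.png

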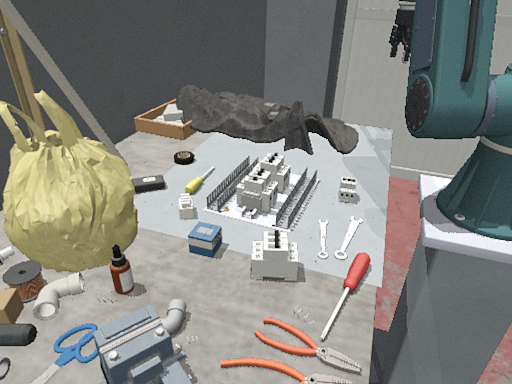

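View pics/wrist0.png

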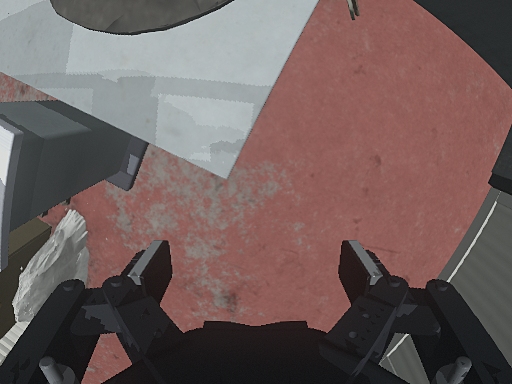

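Scene view: the big three-pole breaker stands at about (272,237) and a small look-alike at (359,184). The plate with the row is around (272,182), the carton at (209,225), the connector at (195,200) and the screwdriver at (210,178). I'll measure them and enlarge both candidates.

```bash
cat > h.py <<'E'
import numpy as np,cv2
from rig import env
def cam(n,c=None):
    c=c or env.calibration(n)
    R=cv2.Rodrigues(np.array(c["rvec"]))[0];t=np.array(c["tvec"])
    f=192/np.tan(np.radians(c["vertical_fov"]/2))
    return dict(R=R,t=t,f=f,cx=c["cx"],cy=c["cy"],fish=n=="wrist")
def ray(C,u,v):
    d=np.array([u-C["cx"],v-C["cy"]])/C["f"]
    if C["fish"]:
        r=np.linalg.norm(d); dd=np.array([*(d*(np.sin(r)/max(r,1e-9))),np.cos(r)])
    else: dd=np.array([*d,1.])
    return -C["R"].T@C["t"],C["R"].T@dd
def onz(C,u,v,z):
    o,d=ray(C,u,v); return (o+d*(z-o[2])/d[2])
def proj(C,P):
    p=C["R"]@np.array(P,float)+C["t"]
    if C["fish"]:
        r=np.hypot(p[0],p[1]);th=np.arctan2(r,p[2]);q=p[:2]/max(r,1e-9)*th
    else:q=p[:2]/p[2]
    return q*C["f"]+[C["cx"],C["cy"]]
def tri(obs):
    A=0;b=0
    for C,u,v in obs:
        o,d=ray(C,u,v);d/=np.linalg.norm(d);M=np.eye(3)-np.outer(d,d);A=A+M;b=b+M@o
    return np.linalg.solve(A,b)
E
python3 - <<'E'
from h import *
a=cv2.imread("pics/scene0.png");b=cv2.imread("pics/side0.png")
cv2.imwrite("pics/c0.png",np.vstack([cv2.resize(a[140:275,185:385],None,fx=4,fy=2.2*4/2.2,interpolation=2)]))
cv2.imwrite("pics/c1.png",cv2.resize(b[140:290,170:370],None,fx=4,fy=4,interpolation=2))
S=cam("scene");D=cam("side")
for n,p,q in [("big",(272,237),(274,257)),("small",(359,184),(348,189)),("carton",(209,225),(205,238)),("conn",(195,200),(186,205)),("row",(272,180),(262,187))]:
    print(n,tri([(S,*p),(D,*q)]).round())
E
```

```text
big [432. 392.  40.]
small [334.  66.  30.]
carton [589. 369.  23.]
conn [700. 249.   6.]
row [532. 159.  47.]
```

View pics/c0.png

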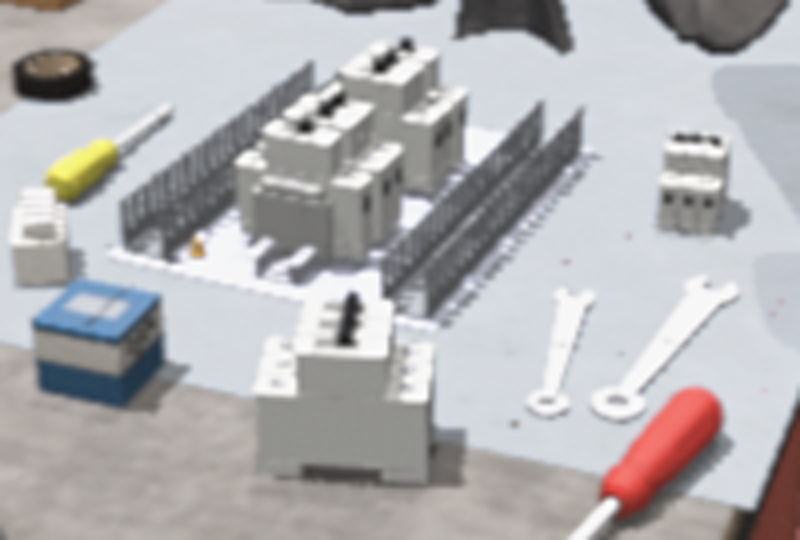

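View pics/c1.png

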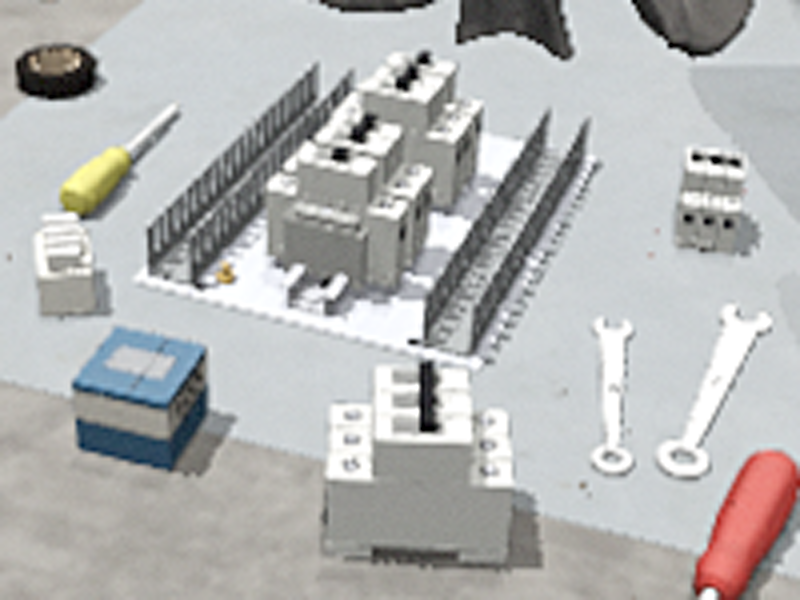

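Named candidates: the breaker at scene (272,237) is at about (432,392) with a body around 85 mm wide, left of the plate. The one at (359,184) is at (334,66), much smaller and right of the plate. The large one fits the description. The crops confirm it: full-size three-pole with black levers and a rail slot. Next I move above the plate and look with the wrist camera.

```bash
python3 - <<'E'
from h import *
S=cam("scene");D=cam("side")
for p in [(295,221),(212,202.5),(335,178)]: print(onz(S,*p,2.5).round())
for p in [(290,230),(205,209),(320,180)]: print(onz(D,*p,2.5).round())
E
python3 -m creep '[[[0.006,0.034,0.02],7],[[0.013,0.039,0.01],7],[[0.013,0.039,0.01],7],[[0.013,0.039,0.01],7],[[0.013,0.039,0.01],7],[[0.013,0.039,0.01],7],[[0.013,0.039,0.01],7],[[0.013,0.039,0],7],[[0.013,0.039,0],7],[[0.013,0.039,0],0]]'
```

```text
[434. 250.   2.]
[657. 240.   2.]
[415.  -9.   2.]
[436. 252.   3.]
[651. 243.   2.]
[416.  -5.   2.]
t: 0.98
tcp_pos: [384.8, -153.7, 308.0]
eef_rot: [[-0.002, -0.018, 1.0], [-0.002, 1.0, 0.018], [-1.0, -0.002, -0.002]]
force: [0.8, -0.1, 0.4]
finger_gap: 85.4
```

```bash
python3 -m creep '[[[0.018,0.036,0.002],-2],[[0.018,0.036,0.002],-2],[[0.018,0.036,0.002],0],[[0.018,0.036,0.002],0],[[0.018,0.036,0.002],0],[[0.018,0.036,0.002],0],[[0.018,0.036,0],0],[[0.0,0,0],0]]'
python3 - <<'E'
from h import *
import json
c=env.calibration("wrist");json.dump({k:np.array(v).tolist() for k,v in c.items()},open("w1.json","w"))
im=env.read_camera("wrist")[:,:,::-1]
cv2.imwrite("pics/w1.png",im)
cv2.imwrite("pics/w1b.png",cv2.resize(im,(800,600),interpolation=2))
C=cam("wrist",c);print(-C["R"].T@C["t"])
E
```

```text
t: 1.65
tcp_pos: [511.4, 116.3, 320.5]
eef_rot: [[0.0, 0.049, 0.999], [0.001, 0.999, -0.049], [-1.0, 0.001, 0.0]]
force: [0.1, -1.5, 0.8]
finger_gap: 85.2
[512.90127676 185.9977379  462.08713735]
```

View pics/w1b.png

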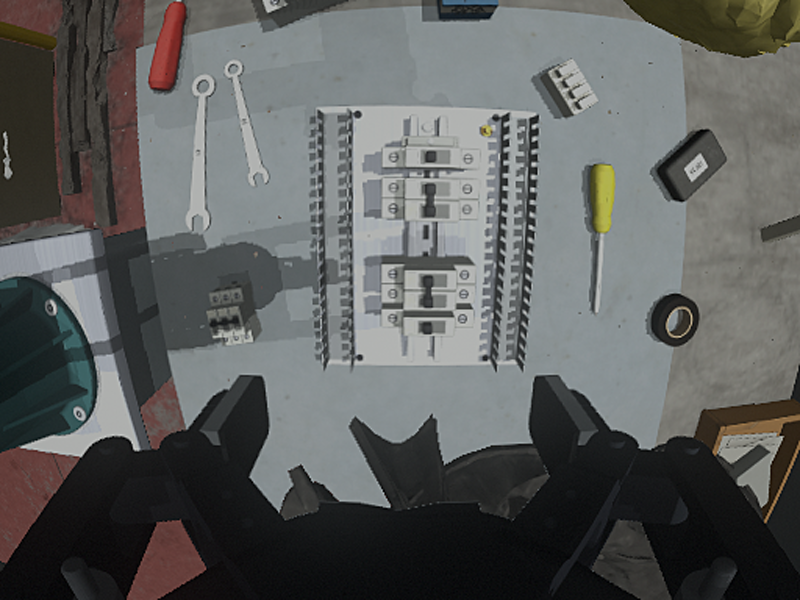

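The wrist view shows the row. In the enlarged picture breaker_l is at (430,198), the gap runs from about y=220 to 258, breaker_r is at (430,285), and the end stop and one-poles lie outside them. I'll enlarge it.

Run:
```python
import cv2
im=cv2.imread("pics/w1.png")
# src region x 225-325, y 75-235
c=cv2.resize(im[65:240,195:350],None,fx=3.4,fy=3.4,interpolation=cv2.INTER_CUBIC)
cv2.imwrite("pics/w1c.png",c)
```

```text
(no output)
```

View pics/w1c.png

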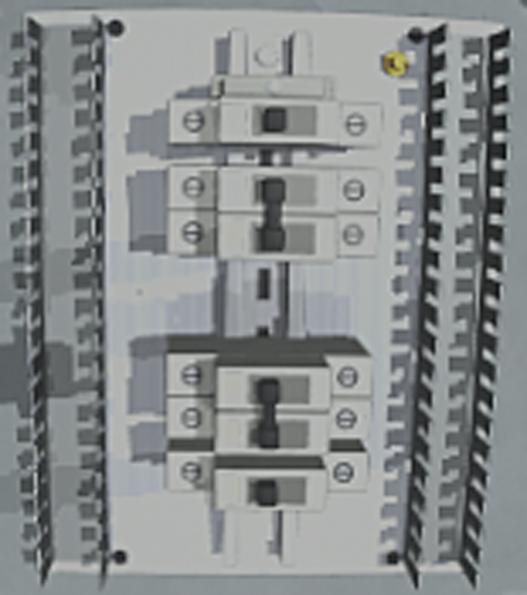

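Run:
```python
from h import *
import json
c=json.load(open("w1.json"));C=cam("wrist",c)
def p(x,y,z): return onz(C,195+x/3.4,65+y/3.4,z)[:2].round(1)
print("screws",[p(*q,3) for q in [(116,28),(416,35),(120,557),(392,557)]])
print("L nose z74 gapside",p(217,259,74),p(325,261,74),"outer",p(217,169,74),p(328,169,74))
print("L one-pole",p(217,103,74),p(328,103,74),p(217,145,74))
print("L shoulders 50",p(167,250,50),p(379,258,50), p(167,168,50),p(379,170,50))
print("R nose",p(217,367,74),p(330,370,74),p(217,450,74),p(328,452,74))
print("R should",p(167,353,50),p(370,355,50))
print("R one",p(215,470,74),p(326,470,74),p(215,508,74))
print("stop l",p(212,95,46),p(332,98,46),p(212,80,46),p(332,77,46))
```

```text
screws [array([476.8, 246.4]), array([611.7, 238.7]), array([462.4,  -4.6]), array([597.1, -11.9])]
L nose z74 gapside [516.1 145.8] [557.8 143.3] outer [517.8 180.5] [560.1 178.9]
L one-pole [519.  205.8] [561.1 204.4] [518.2 189.7]
L shoulders 50 [496.2 148.1] [583.1 141.2] [498.  181.6] [584.  177.6]
R nose [514.2 103.3] [558.7 100.1] [512.6  69.4] [557.3  66.3]
R should [493.8 105.2] [578.6 100.5]
R one [511.4  61. ] [556.4  58.7] [510.7  44.7]
stop l [517.6 210.6] [566.3 207.7] [517.9 216.8] [566.7 216.4]
```

```bash
python3 -m creep '[[[0.013,0.023,-0.03],-0.5],[[0.0135,0.023,-0.03],0],[[0,0,-0.04],0],[[0,0,-0.04],0],[[0,0,-0.04],0],[[0,0,-0.02],0],[[0,0,0],0]]'
python3 - <<'E'
from h import *
import json
s=env.sense();print(s["tcp_pos"],s["force"])
c=env.calibration("wrist");json.dump({k:np.array(v).tolist() for k,v in c.items()},open("w2.json","w"))
im=env.read_camera("wrist")[:,:,::-1]
cv2.imwrite("pics/w2.png",im)
cv2.imwrite("pics/w2b.png",cv2.resize(im,(800,600),interpolation=2))
E
```

```text
t: 2.28
tcp_pos: [536.2, 155.3, 116.8]
eef_rot: [[0.006, 0.058, 0.998], [-0.005, 0.998, -0.058], [-1.0, -0.005, 0.006]]
force: [-0.4, -0.8, 0.3]
finger_gap: 85.5
[536.17493816 155.30386383 116.83863313] [-0.3933432  -0.79018301  0.28892934]
```

View pics/w2b.png

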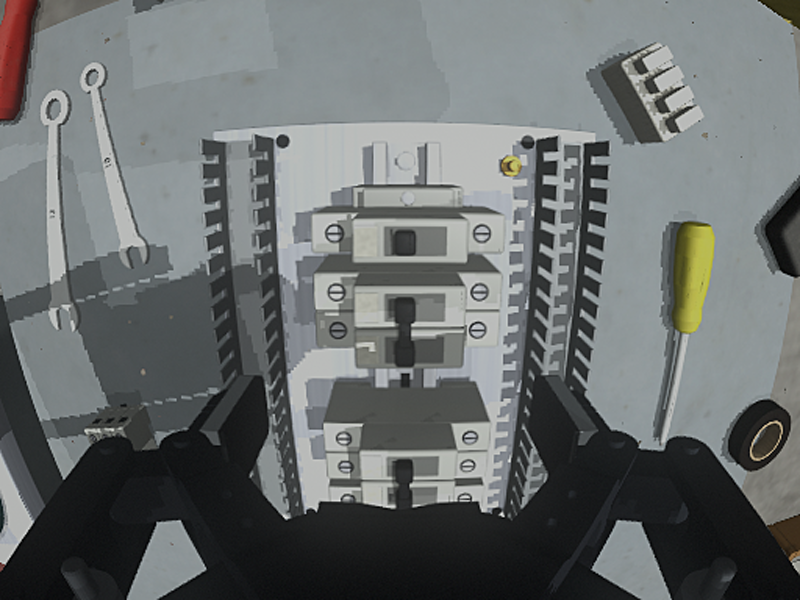

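Run:
```python
from h import *
import json
c=json.load(open("w2.json"));C=cam("wrist",c)
def p(x,y,z): return onz(C,x*.64,y*.64,z)[:2].round(1)
for z in(74,84):
    print(z,"L",p(355,285,z),p(465,286,z),p(355,366,z),p(464,367,z),"R",p(361,425,z),p(456,423,z))
    print(" one",p(354,219,z),p(463,219,z), p(354,262,z))
for z in (50,60): print(z,"sh",p(313,345,z),p(499,346,z))
print("stop46/56",p(353,207,46),p(462,206,46),p(353,207,56))
print("screws",p(282,141,3),p(527,142,3))
```

```text
74 L [518.2 180.4] [563.3 177.4] [515.1 144.4] [562.4 140.9] R [515.  114.4] [558.7 112.6]
 one [519.9 207.5] [563.3 205.1] [518.6 190. ]
84 L [519.2 182.9] [561.9 180. ] [516.3 148.8] [561.1 145.5] R [516.2 120.4] [557.5 118.7]
 one [520.9 208.5] [561.9 206.2] [519.6 192. ]
50 sh [492.6 145.9] [583.2 139.8]
60 sh [494.8 149.7] [581. 144.]
stop46/56 [517.2 210.3] [566.9 208. ] [518.1 211. ]
screws [476.3 247.3] [611.2 239.4]
```

```bash
python3 -m creep '[[[0.0035,0.0075,-0.02],0],[[0,0,-0.015],0],[[0,0,-0.015],0],[[0,0,-0.005],0]]'; python3 -m creep '[[[0,0,0],0],[[0,0,0],0],[[0,0,0],0],[[0,0,0],0]]' 0.4 20
```

```text
t: 2.67
tcp_pos: [545.3, 160.2, 69.6]
eef_rot: [[0.017, 0.061, 0.998], [-0.005, 0.998, -0.061], [-1.0, -0.004, 0.018]]
force: [-0.2, -0.1, 0.2]
finger_gap: 85.6
t: 3.0
tcp_pos: [544.3, 159.0, 74.4]
eef_rot: [[0.016, 0.063, 0.998], [-0.004, 0.998, -0.063], [-1.0, -0.003, 0.016]]
force: [-1.2, -0.1, -1.0]
finger_gap: 51.2
```

```bash
python3 -m creep '[[[-0.0025,0.001,-0.004],0],[[-0.0022,0.001,-0.003],0],[[0,0,0],0],[[0,0,0],0]]'; python3 -m creep '[[[0,0,0],0],[[0,0,0],0]]'
```

```text
t: 3.33
tcp_pos: [541.9, 161.3, 70.4]
eef_rot: [[0.023, 0.063, 0.998], [-0.003, 0.998, -0.063], [-1.0, -0.002, 0.023]]
force: [0.2, 0.3, 0.7]
finger_gap: 51.5
t: 3.5
tcp_pos: [542.6, 161.5, 70.7]
eef_rot: [[0.024, 0.063, 0.998], [-0.003, 0.998, -0.063], [-1.0, -0.002, 0.024]]
force: [-0.2, -0.1, -1.0]
finger_gap: 51.5
```

```bash
python3 -m creep '[[[-0.0025,0,-0.003],0],[[0,0,0],0],[[0,0,0],0]]' ; python3 -m creep '[[[0,0,0],0],[[0,0,0],0],[[0,0,0],0],[[0,0,0],0]]' 0.55 20
```

```text
t: 3.75
tcp_pos: [540.6, 161.6, 67.5]
eef_rot: [[0.025, 0.063, 0.998], [-0.003, 0.998, -0.063], [-1.0, -0.002, 0.025]]
force: [-0.3, -0.5, -0.5]
finger_gap: 51.3
t: 4.08
tcp_pos: [541.4, 161.6, 67.8]
eef_rot: [[0.026, 0.063, 0.998], [-0.003, 0.998, -0.062], [-1.0, -0.001, 0.026]]
force: [0.4, -1.1, 0.9]
finger_gap: 44.7
```

```bash
python3 -m creep '[[[0,0,0],0],[[0,0,0],0]]' 0.7 20 ; python3 -m creep '[[[0,0,0],0],[[0,0,0],0]]'
```

```text
t: 4.25
tcp_pos: [541.4, 161.6, 67.7]
eef_rot: [[0.026, 0.062, 0.998], [-0.003, 0.998, -0.062], [-1.0, -0.001, 0.026]]
force: [1.3, 0.6, 0.4]
finger_gap: 44.9
t: 4.42
tcp_pos: [541.4, 161.6, 67.8]
eef_rot: [[0.026, 0.062, 0.998], [-0.003, 0.998, -0.062], [-1.0, -0.001, 0.026]]
force: [-0.0, -0.5, -0.3]
finger_gap: 44.8
```

```bash
python3 -m creep '[[[0,0,0],0],[[0,0,0],0],[[0,0,0.005],0],[[0,0,0.015],0],[[0,0,0.015],0],[[0,0,0.01],0],[[0,0,0],0]]' 0.2 20; python3 -m creep '[[[0,-0.012,0],0],[[-0.001,-0.012,0],0],[[-0.002,-0.012,0],0],[[0,0,0],0],[[0,0,0],0],[[0,0,0],0]]' 1
```

```text
t: 5.0
tcp_pos: [539.4, 161.3, 114.0]
eef_rot: [[0.022, 0.063, 0.998], [-0.004, 0.998, -0.063], [-1.0, -0.002, 0.022]]
force: [0.3, -0.1, 0.0]
finger_gap: 68.3
t: 5.5
tcp_pos: [534.7, 120.0, 112.6]
eef_rot: [[0.02, 0.064, 0.998], [-0.004, 0.998, -0.064], [-1.0, -0.003, 0.02]]
force: [-0.8, 0.4, 0.7]
finger_gap: -0.1
```

```bash
python3 -m creep '[[[0.004,0.004,0],0],[[0,0,-0.01],0],[[0,0,-0.015],0],[[0,0,-0.015],0],[[0,0,-0.015],0],[[0,0,-0.008],0],[[0,0,0],0]]'; python3 -m creep '[[[0,0,0],0]]'
python3 - <<'E'
from h import *
im=env.read_camera("wrist")[:,:,::-1]
cv2.imwrite("pics/w3b.png",cv2.resize(im,(800,600),interpolation=2))
E
```

```text
t: 6.08
tcp_pos: [540.3, 126.5, 44.4]
eef_rot: [[0.022, 0.062, 0.998], [-0.003, 0.998, -0.062], [-1.0, -0.002, 0.022]]
force: [0.4, 0.2, -0.5]
finger_gap: 0.1
t: 6.17
tcp_pos: [539.8, 126.8, 43.6]
eef_rot: [[0.02, 0.062, 0.998], [-0.003, 0.998, -0.062], [-1.0, -0.002, 0.02]]
force: [0.8, 0.2, 0.4]
finger_gap: 0.1
```

View pics/w3b.png

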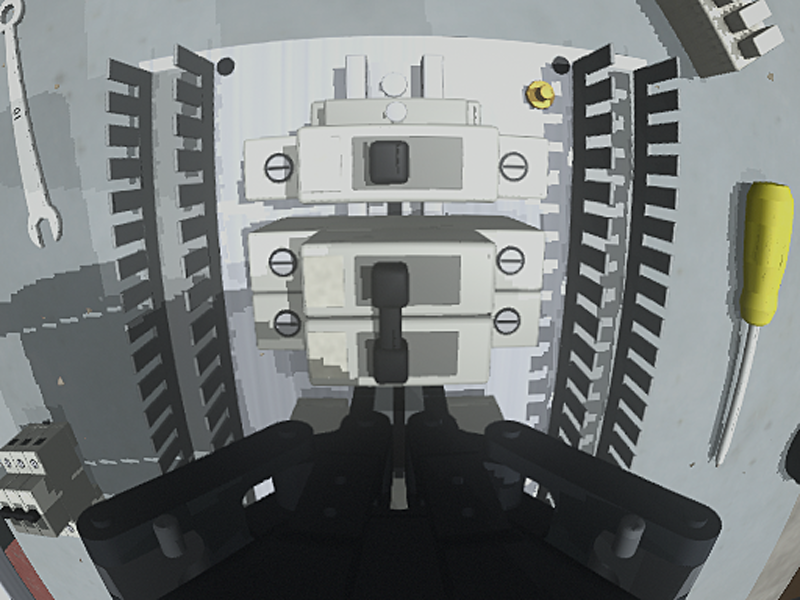

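```bash
python3 -m creep '[[[0,0.003,0],0],[[0,0.003,0],0],[[0,0.002,0],0]]'; python3 -m creep '[[[0,0.001,0],0],[[0,0.001,0],0]]';python3 -m creep '[[[0,0.001,0],0],[[0,0.001,0],0]]'
```

```text
t: 6.47
tcp_pos: [540.9, 135.3, 45.2]
eef_rot: [[0.023, 0.062, 0.998], [-0.003, 0.998, -0.062], [-1.0, -0.002, 0.023]]
force: [0.5, -3.9, -1.0]
finger_gap: 0.2
t: 6.63
tcp_pos: [541.1, 137.4, 45.9]
eef_rot: [[0.023, 0.061, 0.998], [-0.004, 0.998, -0.061], [-1.0, -0.003, 0.024]]
force: [-0.5, -2.2, -1.1]
finger_gap: 0.2
t: 6.8
tcp_pos: [541.2, 139.2, 46.3]
eef_rot: [[0.024, 0.061, 0.998], [-0.005, 0.998, -0.061], [-1.0, -0.003, 0.024]]
force: [0.3, -2.1, -1.2]
finger_gap: -0.1
```

```bash
for i in 1; do python3 -m creep '[[[0,0.001,0],0],[[0,0.001,0],0]]'; python3 -m creep '[[[0,0.001,0],0],[[0,0.001,0],0]]';python3 -m creep '[[[0,0.001,-0.001],0]]';  done
```

```text
t: 6.97
tcp_pos: [541.3, 141.1, 46.4]
eef_rot: [[0.024, 0.061, 0.998], [-0.005, 0.998, -0.061], [-1.0, -0.004, 0.025]]
force: [0.1, -2.8, -1.8]
finger_gap: -0.1
t: 7.13
tcp_pos: [541.4, 143.1, 46.4]
eef_rot: [[0.024, 0.061, 0.998], [-0.005, 0.998, -0.061], [-1.0, -0.004, 0.025]]
force: [0.7, -2.9, -1.6]
finger_gap: -0.0
t: 7.22
tcp_pos: [541.6, 144.0, 45.7]
eef_rot: [[0.025, 0.061, 0.998], [-0.006, 0.998, -0.061], [-1.0, -0.004, 0.025]]
force: [-1.4, -4.7, 3.0]
finger_gap: -0.2
```

```bash
python3 -m creep '[[[0,0.001,0],0]]'; python3 -m creep '[[[0,0.001,0],0]]'
```

```text
t: 7.3
tcp_pos: [541.5, 144.4, 45.6]
eef_rot: [[0.025, 0.06, 0.998], [-0.007, 0.998, -0.06], [-1.0, -0.005, 0.025]]
force: [0.1, -9.8, -2.9]
finger_gap: 0.2
t: 7.38
tcp_pos: [541.6, 144.3, 45.6]
eef_rot: [[0.024, 0.059, 0.998], [-0.009, 0.998, -0.059], [-1.0, -0.007, 0.025]]
force: [-0.2, -11.0, 1.3]
finger_gap: -0.4
```

```bash
python3 -m creep '[[[0,-0.003,0],0],[[-0.001,-0.006,0],0],[[0,-0.006,0],0],[[0,-0.003,0],0],[[0,0,0],0]]'
python3 - <<'E'
from h import *
im=env.read_camera("wrist")[:,:,::-1]
cv2.imwrite("pics/w4b.png",cv2.resize(im,(800,600),interpolation=2))
E
```

```text
t: 7.8
tcp_pos: [541.1, 126.4, 45.9]
eef_rot: [[0.026, 0.06, 0.998], [-0.006, 0.998, -0.06], [-1.0, -0.005, 0.026]]
force: [-0.2, 1.0, -0.4]
finger_gap: 0.3
```

View pics/w4b.png

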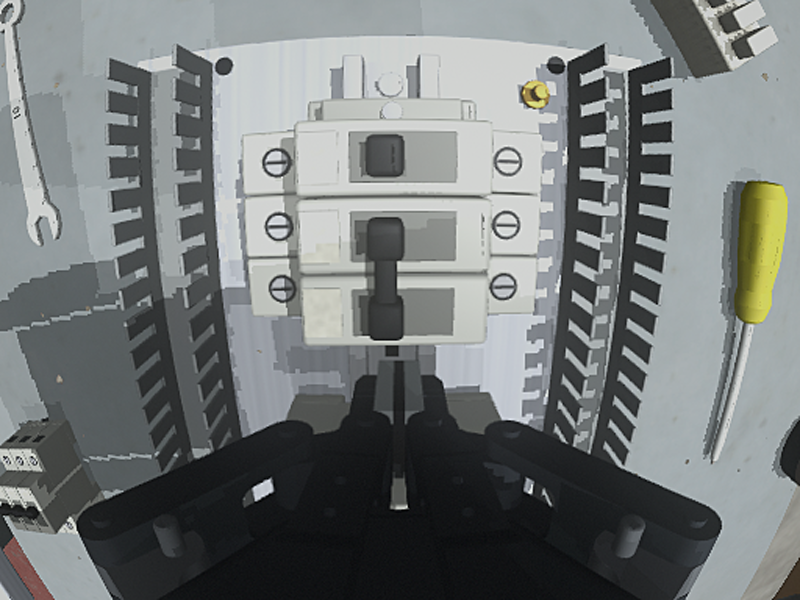

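The left row is closed up against its stop, which is unmoved (its screw is still at about (392,111)). Now the -y side.

```bash
python3 -m creep '[[[0,-0.003,0],0],[[0,-0.003,0],0],[[-0.001,-0.002,0],0]]';python3 -m creep '[[[0,-0.001,0],0],[[0,-0.001,0],0]]';python3 -m creep '[[[0,-0.001,0],0],[[0,-0.001,0],0]]'
```

```text
t: 8.1
tcp_pos: [540.5, 118.5, 46.0]
eef_rot: [[0.027, 0.06, 0.998], [-0.006, 0.998, -0.06], [-1.0, -0.004, 0.027]]
force: [0.6, -0.6, 0.4]
finger_gap: 0.3
t: 8.27
tcp_pos: [540.2, 116.1, 46.0]
eef_rot: [[0.027, 0.06, 0.998], [-0.006, 0.998, -0.06], [-1.0, -0.004, 0.027]]
force: [-0.7, 3.0, 0.7]
finger_gap: -0.1
t: 8.43
tcp_pos: [540.2, 114.7, 46.0]
eef_rot: [[0.026, 0.061, 0.998], [-0.004, 0.998, -0.061], [-1.0, -0.003, 0.027]]
force: [0.3, 1.9, 0.4]
finger_gap: 0.2
```

```bash
python3 -m creep '[[[0,-0.001,0],0],[[0,-0.001,0],0]]';python3 -m creep '[[[0,-0.001,0],0]]';python3 -m creep '[[[0,-0.001,0],0]]'
```

```text
t: 8.6
tcp_pos: [540.1, 113.1, 46.1]
eef_rot: [[0.026, 0.061, 0.998], [-0.004, 0.998, -0.061], [-1.0, -0.002, 0.027]]
force: [-0.2, 2.1, -0.0]
finger_gap: 0.2
t: 8.68
tcp_pos: [540.0, 112.2, 46.1]
eef_rot: [[0.026, 0.061, 0.998], [-0.003, 0.998, -0.061], [-1.0, -0.002, 0.027]]
force: [-0.6, 2.5, 0.3]
finger_gap: 0.2
t: 8.77
tcp_pos: [540.0, 111.3, 46.1]
eef_rot: [[0.026, 0.061, 0.998], [-0.003, 0.998, -0.061], [-1.0, -0.002, 0.027]]
force: [-0.5, 3.5, 0.4]
finger_gap: 0.0
```

```bash
python3 -m creep '[[[0,-0.0007,0],0]]';python3 -m creep '[[[0,-0.0007,0],0]]'
```

```text
t: 8.85
tcp_pos: [540.0, 110.7, 46.0]
eef_rot: [[0.026, 0.061, 0.998], [-0.003, 0.998, -0.061], [-1.0, -0.001, 0.026]]
force: [-0.5, 2.9, 0.1]
finger_gap: 0.2
t: 8.93
tcp_pos: [539.9, 110.3, 46.1]
eef_rot: [[0.026, 0.061, 0.998], [-0.002, 0.998, -0.061], [-1.0, -0.001, 0.026]]
force: [-0.2, 7.7, 0.7]
finger_gap: -0.3
```

```bash
python3 -m creep '[[[0,-0.0006,0],0]]';python3 -m creep '[[[0,0,0],0]]'
```

```text
t: 9.02
tcp_pos: [539.9, 110.3, 46.1]
eef_rot: [[0.026, 0.062, 0.998], [-0.001, 0.998, -0.062], [-1.0, 0.001, 0.026]]
force: [-1.1, 8.4, 0.4]
finger_gap: 0.3
t: 9.1
tcp_pos: [539.9, 110.4, 46.1]
eef_rot: [[0.026, 0.062, 0.998], [-0.001, 0.998, -0.062], [-1.0, 0.001, 0.026]]
force: [0.3, 1.0, -0.0]
finger_gap: 0.2
```

```bash
python3 -m creep '[[[0,0.008,0],0],[[0,0.005,0.01],0],[[0,0,0.03],0],[[0,0,0.04],0],[[0,0,0.04],0],[[0,0,0.04],0],[[0,0,0.03],0],[[0,0,0.01],0],[[0,0,0],0]]'
python3 - <<'E'
from h import *
import json
s=env.sense();print(s["tcp_pos"],s["eef_rot"][:,0])
c=env.calibration("wrist");json.dump({k:np.array(v).tolist() for k,v in c.items()},open("w5.json","w"))
im=env.read_camera("wrist")[:,:,::-1]
cv2.imwrite("pics/w5.png",im)
cv2.imwrite("pics/w5b.png",cv2.resize(im,(800,600),interpolation=2))
E
```

```text
t: 9.85
tcp_pos: [535.6, 123.4, 259.1]
eef_rot: [[0.024, 0.06, 0.998], [-0.008, 0.998, -0.06], [-1.0, -0.006, 0.024]]
force: [-0.3, -0.1, 0.6]
finger_gap: -0.2
[535.61079744 123.42780912 259.09514307] [ 0.02383735 -0.00778437 -0.99968554]
```

View pics/w5b.png

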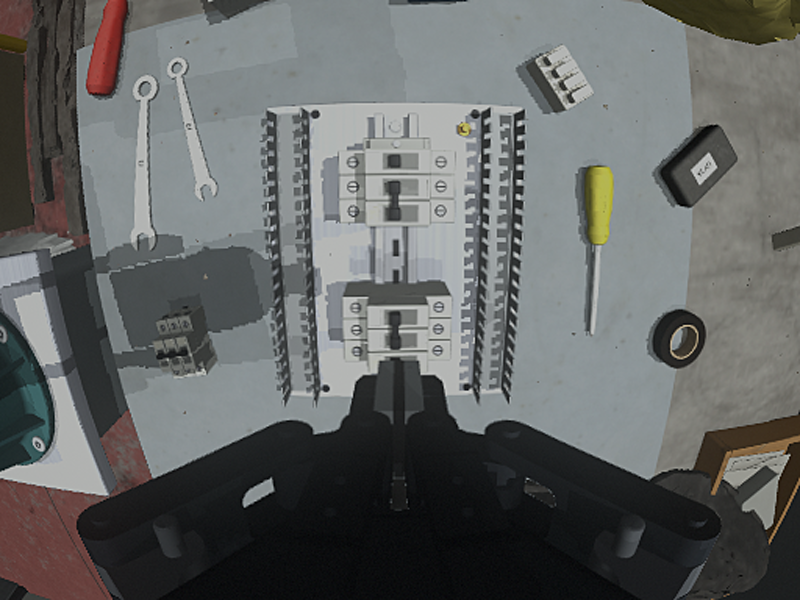

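```bash
python3 - <<'E'
from h import *
import json
c=json.load(open("w5.json"));C=cam("wrist",c)
def p(x,y,z): return onz(C,x*.64,y*.64,z)[:2].round(1)
for z in (74,84): print(z,p(367,226,z),p(429,226,z),p(366,308,z),p(430,308,z))
print("screws",[p(*q,3) for q in [(315,114),(473,114),(326,388),(466,387)]])
E
python3 -m creep '[[[-0.012,0.022,0.005],0],[[-0.017,0.033,0.005],0],[[-0.017,0.033,0.005],0],[[-0.017,0.033,0.005],0],[[-0.017,0.033,0],0],[[-0.016,0.03,0],0],[[0,0,0],0],[[0,0,0],0]]' 0
python3 - <<'E'
from h import *
import json
s=env.sense();print(s["tcp_pos"],s["eef_rot"][:,0])
c=env.calibration("wrist");json.dump({k:np.array(v).tolist() for k,v in c.items()},open("w6.json","w"))
im=env.read_camera("wrist")[:,:,::-1]
cv2.imwrite("pics/w6.png",im)
cv2.imwrite("pics/w6b.png",cv2.resize(im,(800,600),interpolation=2))
E
```

```text
74 [518.  155.5] [561.7 152.8] [512.7  95.4] [559.7  92.2]
84 [518.5 156.7] [560.8 154. ] [513.4  98.4] [558.9  95.3]
screws [array([476.9, 247.1]), array([610.3, 239.2]), array([462.9,  -3.6]), array([597.2, -12.1])]
t: 10.57
tcp_pos: [429.8, 310.8, 269.4]
eef_rot: [[0.011, 0.064, 0.998], [-0.018, 0.998, -0.063], [-1.0, -0.017, 0.012]]
force: [-0.3, 0.4, 0.3]
finger_gap: 85.3
[429.79515748 310.77193249 269.40710402] [ 0.01100152 -0.01750896 -0.99978618]
```

View pics/w6b.png

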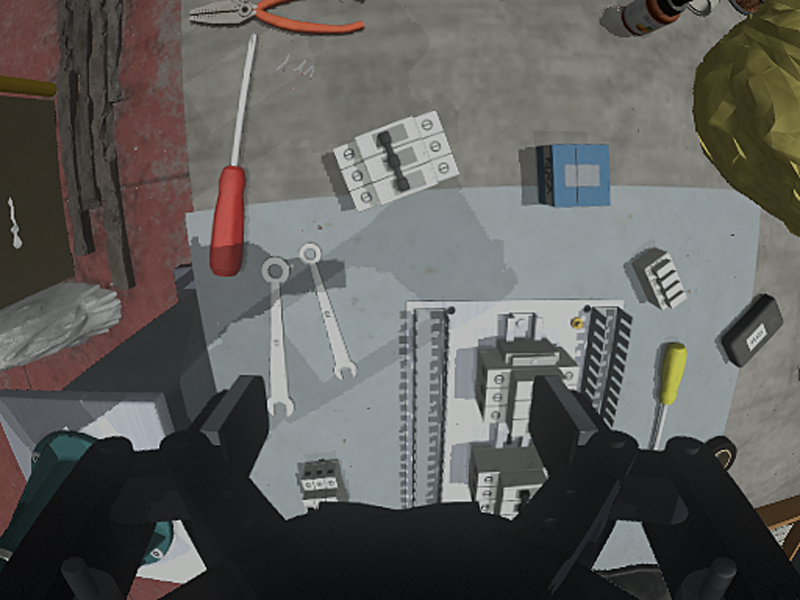

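The loose breaker is in the wrist view at about (396,160), three-pole with its body yawed roughly +15°. I'll crop it and measure.

Run:
```python
import cv2
im=cv2.imread("pics/w6.png")
cv2.imwrite("pics/w6c.png",cv2.resize(im[62:142,200:300],None,fx=7,fy=7,interpolation=cv2.INTER_CUBIC))
```

```text
(no output)
```

View pics/w6c.png

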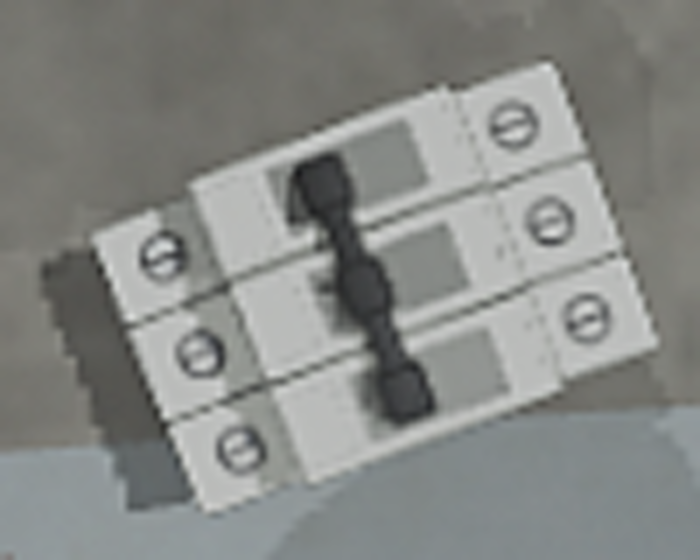

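Run:
```python
from h import *
import json
c=json.load(open("w6.json"));C=cam("wrist",c)
def p(x,y,z): return onz(C,200+x/7,62+y/7,z)[:2]
for z,Q in((74,[(188,185),(450,88),(567,380),(308,487)]),(50,[(95,235),(550,62),(657,347),(210,515)])):
    P=np.array([p(*q,z) for q in Q]);print(P.round(1),P.mean(0).round(1))
    a=P[1]-P[0];b=P[2]-P[3];l=P[0]-P[3];r=P[1]-P[2]
    print([ (round(np.degrees(np.arctan2(v[1],v[0])),1),round(np.hypot(*v),1)) for v in(a,b,l,r)])
```

```text
[[404.9 404.2]
 [447.4 417.1]
 [463.2 368.9]
 [420.6 354. ]] [434. 386.]
[(np.float64(16.8), np.float64(44.3)), (np.float64(19.2), np.float64(45.1)), (np.float64(107.4), np.float64(52.6)), (np.float64(108.2), np.float64(50.7))]
[[386.6 398.5]
 [465.8 423.2]
 [481.4 372.9]
 [402.7 348.3]] [434.1 385.7]
[(np.float64(17.3), np.float64(83.0)), (np.float64(17.3), np.float64(82.5)), (np.float64(107.8), np.float64(52.7)), (np.float64(107.2), np.float64(52.7))]
```

```bash
python3 -m creep '[[[0,0.018,-0.02],6],[[0.001,0.02,-0.03],7],[[0.001,0.02,-0.03],7],[[0,0.015,-0.03],1],[[0,0,-0.03],0],[[0,0,-0.005],0],[[0,0,0],0]]'
python3 - <<'E'
from h import *
import json
s=env.sense();print(s["tcp_pos"],s["eef_rot"])
c=env.calibration("wrist");json.dump({k:np.array(v).tolist() for k,v in c.items()},open("w7.json","w"))
im=env.read_camera("wrist")[:,:,::-1]
cv2.imwrite("pics/w7.png",im)
cv2.imwrite("pics/w7b.png",cv2.resize(im,(800,600),interpolation=2))
E
```

```text
t: 11.2
tcp_pos: [435.8, 378.4, 116.2]
eef_rot: [[0.017, -0.307, 0.952], [-0.015, 0.952, 0.307], [-1.0, -0.02, 0.011]]
force: [0.3, 0.6, 0.7]
finger_gap: 85.7
[435.83412795 378.39284121 116.18833345] [[ 0.01660936 -0.30697074  0.95157401]
 [-0.01540366  0.95151379  0.30722018]
 [-0.9997434  -0.01976045  0.01107556]]
```

View pics/w7b.png

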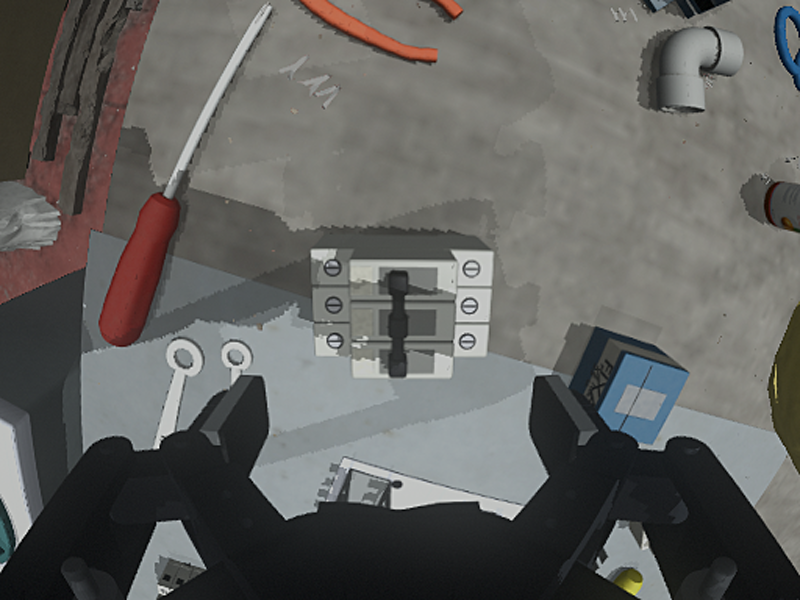

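Run:
```python
from h import *
import json
c=json.load(open("w7.json"));C=cam("wrist",c)
def p(x,y,z): return onz(C,x*.64,y*.64,z)[:2]
a=np.radians(17.9);E=np.array([[np.cos(a),np.sin(a)],[-np.sin(a),np.cos(a)]])
T=np.array([435.83,378.39])
for z,Q in((74,[(350,260),(458,260),(452,378),(352,377)]),(50,[(310,250),(494,250),(490,356),(314,356)])):
    P=np.array([p(*q,z) for q in Q]);L=(P-T)@E.T;print(P.mean(0).round(1));print(L.round(1),L.mean(0).round(1))
```

```text
[433.7 386.8]
[[-20.8  34.9]
 [ 22.6  34.8]
 [ 22.1 -17.8]
 [-21.7 -17.1]] [0.6 8.7]
[433.9 386.6]
[[-41.4  34.7]
 [ 42.7  34.6]
 [ 43.9 -18.2]
 [-42.4 -17.7]] [0.7 8.4]
```

```bash
python3 -m creep '[[[-0.001,0.004,0],0],[[-0.001,0.004,-0.015],0],[[0,0,-0.015],0],[[0,0,-0.015],0],[[0,0,-0.01],0],[[0,0,0],0],[[0,0,0],0]]'
```

```text
t: 11.83
tcp_pos: [442.8, 388.2, 72.4]
eef_rot: [[0.033, -0.299, 0.954], [-0.005, 0.954, 0.3], [-0.999, -0.015, 0.029]]
force: [1.2, 0.3, -0.4]
finger_gap: 85.4
```

```bash
python3 -m creep '[[[-0.003,-0.0005,-0.004],0],[[-0.003,-0.0005,-0.004],0],[[-0.003,0,-0.004],0],[[0,0,-0.004],0],[[0,0,0],0],[[0,0,0],0]]'
```

```text
t: 12.33
tcp_pos: [434.9, 388.4, 59.2]
eef_rot: [[0.038, -0.299, 0.954], [-0.002, 0.954, 0.299], [-0.999, -0.013, 0.035]]
force: [0.7, -0.7, 0.3]
finger_gap: 85.4
```

```bash
for k in 1 2; do python3 -m creep '[[[0,0,0.004],0],[[0,0,0.004],0],[[0,0,0.004],0],[[0,0,0.004],0],[[0,0,0],0]]'|grep -E "tcp|eef"; done;  python3 -m creep '[[[0,0,0.04],0],[[0,0,0],0]]'|grep -E "tcp|eef";  python3 -m creep '[[[0,0,0],0],[[0,0,0],0]]'|grep -E "tcp|eef"
```

```text
tcp_pos: [435.1, 388.6, 77.0]
eef_rot: [[0.038, -0.299, 0.954], [-0.002, 0.954, 0.299], [-0.999, -0.013, 0.036]]
tcp_pos: [435.7, 388.9, 95.6]
eef_rot: [[0.039, -0.299, 0.953], [-0.001, 0.954, 0.299], [-0.999, -0.012, 0.037]]
tcp_pos: [435.2, 388.5, 135.6]
eef_rot: [[0.037, -0.299, 0.954], [-0.002, 0.954, 0.299], [-0.999, -0.013, 0.034]]
tcp_pos: [436.0, 389.1, 137.2]
eef_rot: [[0.039, -0.299, 0.954], [-0.001, 0.954, 0.299], [-0.999, -0.012, 0.037]]
```

```bash
for k in 1 2; do python3 -m creep '[[[0.003,0,0],0],[[0.003,0,0],0],[[0.003,0,0],0],[[0,0,0],0],[[0,0,0],0]]'|grep -E "tcp|eef"; done;  python3 -m creep '[[[-0.009,0,0],0],[[-0.009,0,0],0],[[0,0,0],0],[[0,0,0],0]]'|grep -E "tcp|eef"; python3 -m creep '[[[0,0,-0.01],0],[[0,0,-0.01],0],[[0,0,-0.01],0],[[0,0,0],0],[[0,0,0],0]]'|grep -E "tcp|eef"
```

```text
tcp_pos: [445.2, 388.5, 135.3]
eef_rot: [[0.037, -0.299, 0.954], [-0.002, 0.954, 0.299], [-0.999, -0.013, 0.035]]
tcp_pos: [454.9, 388.0, 134.2]
eef_rot: [[0.036, -0.299, 0.954], [-0.003, 0.954, 0.299], [-0.999, -0.014, 0.033]]
tcp_pos: [434.5, 387.7, 134.1]
eef_rot: [[0.035, -0.298, 0.954], [-0.004, 0.954, 0.299], [-0.999, -0.014, 0.032]]
tcp_pos: [433.6, 387.7, 100.7]
eef_rot: [[0.035, -0.299, 0.954], [-0.004, 0.954, 0.3], [-0.999, -0.014, 0.032]]
```

```bash
python3 -m creep '[[[-0.03,0,0.01],0],[[-0.03,0,0.01],0],[[0,0,0],0],[[0,0,0],0]]'|grep -E "tcp|eef";  python3 -m creep '[[[0.01,0,0],0],[[0.01,0,0],0],[[0.01,0,0],0],[[0.01,0,0],0],[[0.01,0,0],0],[[0.005,0,0],0],[[0,0,0],0],[[0,0,0],0]]'|grep -E "tcp|eef"; python3 -m creep '[[[0,0,0.04],0],[[0,0,0.02],0],[[0,0,0],0],[[0,0,0],0]]'|grep -E "tcp|eef"
```

```text
tcp_pos: [373.0, 387.1, 119.2]
eef_rot: [[0.033, -0.297, 0.954], [-0.005, 0.955, 0.298], [-0.999, -0.015, 0.03]]
tcp_pos: [441.0, 387.3, 118.6]
eef_rot: [[0.037, -0.294, 0.955], [-0.004, 0.956, 0.294], [-0.999, -0.015, 0.035]]
tcp_pos: [438.9, 385.6, 177.9]
eef_rot: [[0.032, -0.293, 0.956], [-0.007, 0.956, 0.294], [-0.999, -0.016, 0.028]]
```

```bash
python3 -m creep '[[[0,0,0.0417],0],[[0,0,0.0417],0],[[0,0,0.0417],0],[[0,0,0],0],[[0,0,0],0]]'|grep -E "tcp|eef"; python3 -m creep '[[[0,0,-0.01],0],[[0,0,-0.012],0],[[0,0,-0.012],0],[[0,0,-0.012],0],[[0,0,-0.012],0],[[0,0,-0.012],0],[[0,0,-0.012],0],[[0,0,-0.012],0],[[0,0,-0.005],0],[[0,0,0],0]]'|grep -E "tcp|eef"
```

```text
tcp_pos: [433.3, 382.8, 299.8]
eef_rot: [[0.021, -0.294, 0.955], [-0.015, 0.955, 0.295], [-1.0, -0.02, 0.015]]
tcp_pos: [421.4, 375.7, 172.7]
eef_rot: [[-0.003, -0.296, 0.955], [-0.031, 0.955, 0.296], [-1.0, -0.029, -0.012]]
```

```bash
python3 -m creep '[[[0.004,0.004,-0.005],0],[[0.004,0.004,-0.01],0],[[0.004,0.003,-0.012],0],[[0,0,-0.012],0],[[0,0,-0.012],0],[[0,0,-0.008],0],[[0,0,0],0]]'|grep -E "tcp|eef"; python3 -m creep '[[[0,0,0],0],[[0,0,0],0]]'|grep -E "tcp|eef|t:"
```

```text
tcp_pos: [436.0, 389.1, 106.4]
eef_rot: [[-0.002, -0.296, 0.955], [-0.03, 0.955, 0.296], [-1.0, -0.028, -0.011]]
t: 18.42
tcp_pos: [436.4, 389.4, 105.7]
eef_rot: [[-0.003, -0.296, 0.955], [-0.03, 0.955, 0.296], [-1.0, -0.028, -0.012]]
```

```bash
python3 -m creep '[[[-0.0013,-0.0016,0],0],[[-0.0014,-0.0017,-0.005],0],[[0,0,-0.01],0],[[0,0,-0.01],0],[[0,0,-0.01],0],[[0,0,-0.008],0],[[0,0,-0.004],0],[[0,0,0],0],[[0,0,0],0]]'|grep -E "tcp|eef"
python3 - <<'E'
from h import *
import json
s=env.sense();print(s["tcp_pos"],s["force"])
c=env.calibration("wrist");json.dump({k:np.array(v).tolist() for k,v in c.items()},open("w8.json","w"))
im=env.read_camera("wrist")[:,:,::-1]
cv2.imwrite("pics/w8.png",im)
cv2.imwrite("pics/w8b.png",cv2.resize(im,(800,600),interpolation=2))
E
```

```text
tcp_pos: [434.0, 386.2, 55.2]
eef_rot: [[-0.0, -0.296, 0.955], [-0.029, 0.955, 0.296], [-1.0, -0.027, -0.009]]
[434.02073528 386.16989388  55.15476079] [-0.46323977  1.34632954  0.75980835]
```

View pics/w8b.png

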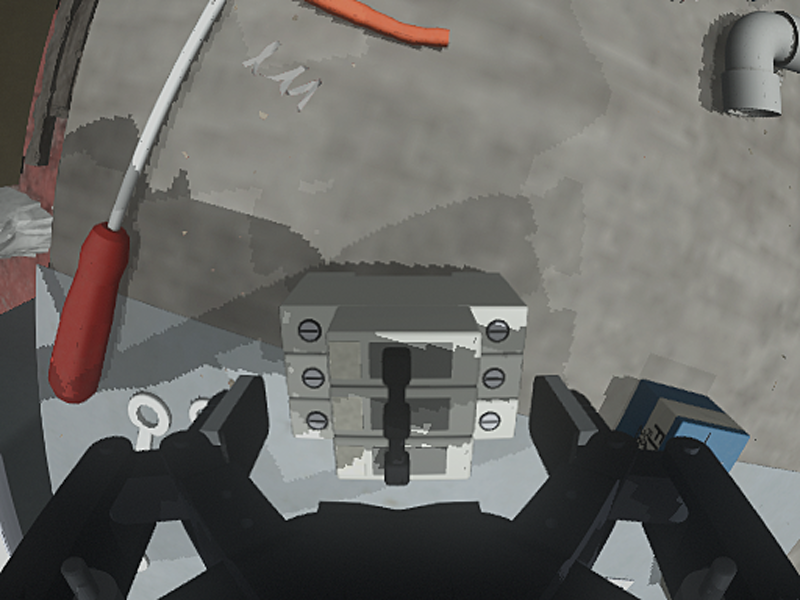

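```bash
python3 -m creep '[[[0,0,0],0],[[0,0,0],0],[[0,0,0],0],[[0,0,0],0],[[0,0,0],0],[[0,0,0],0]]' 0.55 25; python3 -m creep '[[[0,0,0],0],[[0,0,0],0],[[0,0,0],0]]' 0.75 60
```

```text
t: 19.72
tcp_pos: [434.7, 386.7, 56.4]
eef_rot: [[0.001, -0.296, 0.955], [-0.027, 0.955, 0.296], [-1.0, -0.027, -0.007]]
force: [-0.2, -0.3, -4.0]
finger_gap: 44.2
t: 19.97
tcp_pos: [434.8, 386.8, 56.5]
eef_rot: [[0.002, -0.296, 0.955], [-0.027, 0.955, 0.296], [-1.0, -0.026, -0.007]]
force: [-0.9, -0.7, -2.3]
finger_gap: 43.7
```

```bash
python3 -m creep '[[[0,0,0.005],0],[[0,0,0.01],0],[[0,0,0.015],0],[[0,0,0.015],0],[[0,0,0.015],0],[[0,0,0.015],0],[[0,0,0.015],0],[[0,0,0.015],0],[[0,0,0.01],0],[[0,0,0.004],0]]'; python3 -m creep '[[[0,0,0],0],[[0,0,0],0]]'
python3 - <<'E'
from h import *
import json
s=env.sense();print(s["tcp_pos"],s["force"]);json.dump([s["tcp_pos"].tolist(),s["eef_rot"].tolist()],open("s9.json","w"))
c=env.calibration("wrist");json.dump({k:np.array(v).tolist() for k,v in c.items()},open("w9.json","w"))
im=env.read_camera("wrist")[:,:,::-1]
cv2.imwrite("pics/w9.png",im)
cv2.imwrite("pics/w9b.png",cv2.resize(im,(800,600),interpolation=2))
E
```

```text
t: 20.8
tcp_pos: [430.8, 384.0, 183.6]
eef_rot: [[-0.004, -0.296, 0.955], [-0.031, 0.955, 0.296], [-0.999, -0.029, -0.014]]
force: [1.2, 0.3, -2.7]
finger_gap: 43.8
t: 20.97
tcp_pos: [431.2, 384.3, 185.2]
eef_rot: [[-0.002, -0.296, 0.955], [-0.03, 0.955, 0.296], [-1.0, -0.028, -0.011]]
force: [0.2, 0.6, -3.8]
finger_gap: 43.9
[431.20396662 384.2935886  185.17041123] [ 0.19051017  0.64567729 -3.84132958]
```

View pics/w9b.png

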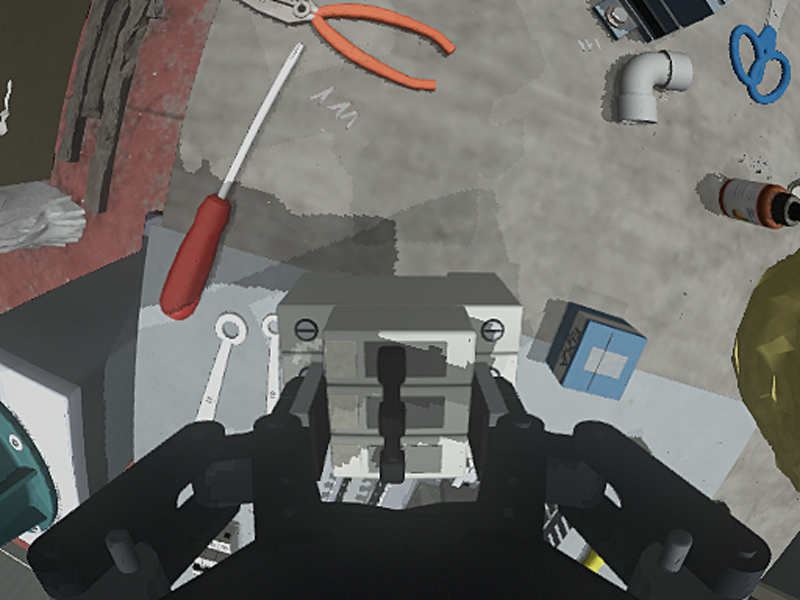

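Run:
```python
from h import *
import json
def run(cf,T,yaw,zs,pts):
    C=cam("wrist",json.load(open(cf)));a=np.radians(yaw);E=np.array([[np.cos(a),np.sin(a)],[-np.sin(a),np.cos(a)]])
    for n,x,y,dz in pts:
        q=onz(C,x*.64,y*.64,T[2]+dz)[:2]-T[:2];print(n,(E@q).round(1))
T,R=json.load(open("s9.json"));T=np.array(T)
run("w9.json",T,17.2,0,[("n+yL",327,331,17.5),("n+yR",474,331,17.5),("n-yL",331,476,17.5),("n-yR",470,476,17.5),("sh+yL",283,305,-6.5),("sh+yR",521,305,-6.5),("bot+yL",287,275,-56.5),("bot+yR",512,273,-56.5)])
# check on w7-like of L face in w4: not saved
T8=np.array([434.02,386.17,55.15])
print("w8");run("w8.json",T8,17.2,0,[("n+yL",328,331,18.85),("n+yR",484,331,18.85),("n-yL",337,478,18.85),("n-yR",470,478,18.85),("sh+yL",281,305,-5.15),("sh+yR",528,305,-5.15)])
```

```text
n+yL [-22.  27.]
n+yR [19.8 27.2]
n-yL [-24.2 -25.3]
n-yR [ 22.2 -24.9]
sh+yL [-41.   26.9]
sh+yR [39.4 27.2]
bot+yL [-52.1  24.7]
bot+yR [47.7 26. ]
w8
n+yL [-21.5  27.5]
n+yR [22.4 27.6]
n-yL [-22.  -24.9]
n-yR [ 22.  -24.8]
sh+yL [-41.3  27.4]
sh+yR [41.5 27.6]
```

```bash
python3 -m creep '[[[0.003,-0.007,0],-1],[[0.006,-0.014,0],-2],[[0.008,-0.019,0],-2.5],[[0.008,-0.019,0],-2.5],[[0.008,-0.019,0],-2.5],[[0.008,-0.019,0],-2.5],[[0.008,-0.019,0],-2.5],[[0.008,-0.019,0],-2.5],[[0.008,-0.019,0],-1.5],[[0.008,-0.019,0],0]]'; python3 -m creep '[[[0.008,-0.019,0],0],[[0.008,-0.019,0],0],[[0.006,-0.014,0],0],[[0.004,-0.009,0],0],[[0.002,-0.005,0],0],[[0,0,0],0],[[0,0,0],0]]'
```

```text
t: 21.85
tcp_pos: [500.0, 200.6, 175.0]
eef_rot: [[-0.03, 0.058, 0.998], [-0.033, 0.998, -0.059], [-0.999, -0.034, -0.028]]
force: [0.2, 0.1, -4.4]
finger_gap: 43.9
t: 22.43
tcp_pos: [526.9, 123.5, 169.1]
eef_rot: [[-0.041, 0.068, 0.997], [-0.036, 0.997, -0.07], [-0.998, -0.039, -0.038]]
force: [0.2, -0.3, -3.0]
finger_gap: 43.7
```

```bash
python3 -m creep '[[[0,0,0.005],0.3],[[0,0,0.01],0.4],[[0,0,0.015],0],[[0,0,0.015],0],[[0,0,0.015],0],[[0,0,0],0],[[0,0,0],0]]'| grep -E "tcp|eef"; python3 -m creep '[[[0,0,-0.015],0],[[0,0,-0.015],0],[[0,0,-0.015],0],[[0,0,0],0],[[0,0,0],0]]'| grep -E "tcp|eef"
```

```text
tcp_pos: [523.6, 128.8, 234.5]
eef_rot: [[-0.042, 0.047, 0.998], [-0.035, 0.998, -0.048], [-0.998, -0.037, -0.04]]
tcp_pos: [523.1, 131.2, 188.6]
eef_rot: [[-0.039, 0.043, 0.998], [-0.034, 0.998, -0.044], [-0.999, -0.036, -0.037]]
```

```bash
python3 -m creep '[[[0,0,0.04],0],[[0,0,0],0],[[0,0,0],0]]'| grep -E "tcp|eef"; python3 -m creep '[[[0,0,-0.041],0],[[0,0,0],0],[[0,0,0],0]]'| grep -E "tcp|eef"; python3 -m creep '[[[0.03,0,0],0],[[0,0,0],0],[[0,0,0],0]]'| grep -E "tcp|eef";python3 -m creep '[[[-0.03,0,0],0],[[0,0,0],0],[[0,0,0],0]]'| grep -E "tcp|eef"
```

```text
tcp_pos: [520.8, 131.6, 228.8]
eef_rot: [[-0.045, 0.042, 0.998], [-0.035, 0.998, -0.043], [-0.998, -0.037, -0.044]]
tcp_pos: [524.3, 132.4, 190.6]
eef_rot: [[-0.036, 0.041, 0.998], [-0.034, 0.999, -0.042], [-0.999, -0.035, -0.035]]
tcp_pos: [552.9, 132.4, 191.8]
eef_rot: [[-0.04, 0.04, 0.998], [-0.034, 0.999, -0.042], [-0.999, -0.036, -0.039]]
tcp_pos: [524.6, 132.6, 194.5]
eef_rot: [[-0.035, 0.041, 0.999], [-0.034, 0.999, -0.042], [-0.999, -0.035, -0.034]]
```

```bash
python3 -m creep '[[[0.003,0,0.005],0],[[0.003,0,0.01],0],[[0.004,0,0.015],0],[[0.004,-0.001,0.015],0],[[0.004,-0.001,0.012],0],[[0.004,0,0.01],0],[[0.003,0,0.005],0],[[0,0,0.0],0]]'| grep -E "tcp|eef"; python3 -m creep '[[[-0.015,0,-0.038],0],[[-0.015,0,-0.038],0],[[0,0,0],0],[[0,0,0],0]]'| grep -E "tcp|eef|t:"
```

```text
tcp_pos: [553.9, 130.8, 277.4]
eef_rot: [[-0.028, 0.041, 0.999], [-0.033, 0.999, -0.042], [-0.999, -0.034, -0.027]]
t: 25.43
tcp_pos: [526.6, 131.0, 202.9]
eef_rot: [[-0.019, 0.041, 0.999], [-0.032, 0.999, -0.042], [-0.999, -0.033, -0.018]]
```

```bash
python3 -m creep '[[[0.003,0,0.005],-0.3],[[0.003,0,0.01],-0.3],[[0.004,0,0.015],-0.3],[[0.004,0,0.015],0],[[0.004,0,0.012],0],[[0.004,0,0.01],0],[[0.003,0,0.005],0],[[0,0,0.0],0]]'| grep -E "tcp|eef"; python3 -m creep '[[[-0.01,-0.001,-0.03],0],[[0,0,-0.01],0],[[0,0,-0.005],0],[[0,0,0],0]]'| grep -E "tcp|eef|t:"
```

```text
tcp_pos: [565.7, 131.8, 295.2]
eef_rot: [[0.001, 0.06, 0.998], [-0.03, 0.998, -0.06], [-1.0, -0.03, 0.003]]
t: 26.43
tcp_pos: [560.0, 131.1, 253.7]
eef_rot: [[0.01, 0.061, 0.998], [-0.029, 0.998, -0.061], [-1.0, -0.028, 0.012]]
```

```bash
python3 -m creep '[[[-0.002,-0.0005,-0.005],0],[[-0.002,-0.001,-0.01],0],[[-0.002,-0.001,-0.012],0],[[-0.002,-0.001,-0.012],0],[[-0.002,0,-0.012],0],[[0,0,-0.01],0],[[0,0,-0.004],0],[[0,0,0],0],[[0,0,0],0]]'| grep -E "tcp|eef|t:"
```

```text
t: 27.18
tcp_pos: [551.5, 127.4, 185.4]
eef_rot: [[0.012, 0.061, 0.998], [-0.029, 0.998, -0.061], [-1.0, -0.028, 0.014]]
```

```bash
python3 -m creep '[[[0.01,0,0.04],0],[[0.01,0,0.04],0],[[0,0,0],0],[[0,0,0],0]]'| grep -E "tcp|eef"; python3 -m creep '[[[-0.004,0,-0.005],0],[[-0.005,0,-0.01],0],[[-0.005,0,-0.012],0],[[-0.005,0,-0.012],0],[[-0.005,0,-0.012],0],[[-0.003,0,-0.012],0],[[0,0,-0.01],0],[[0,0,-0.005],0],[[0,0,0],0],[[0,0,0],0]]'| grep -E "tcp|eef|t:"
```

```text
tcp_pos: [569.5, 127.1, 267.4]
eef_rot: [[0.007, 0.061, 0.998], [-0.029, 0.998, -0.06], [-1.0, -0.029, 0.009]]
t: 28.35
tcp_pos: [530.5, 126.5, 176.9]
eef_rot: [[-0.005, 0.06, 0.998], [-0.03, 0.998, -0.06], [-1.0, -0.031, -0.004]]
```

```bash
python3 -m creep '[[[0.002,0,-0.003],0],[[0.003,0,-0.005],0],[[0.003,0.0003,-0.005],0],[[0.001,0,-0.005],0],[[0,0,-0.003],0],[[0,0,0],0],[[0,0,0],0]]'| grep -E "tcp|eef|t:"
python3 - <<'E'
from h import *
s=env.sense();print(s["tcp_pos"],s["force"])
im=env.read_camera("wrist")[:,:,::-1]
cv2.imwrite("pics/w10b.png",cv2.resize(im,(800,600),interpolation=2))
im=env.read_camera("side")[:,:,::-1];cv2.imwrite("pics/s10.png",im)
cv2.imwrite("pics/s10b.png",cv2.resize(im[70:245,160:360],None,fx=3.4,fy=3.4,interpolation=2))
E
```

```text
t: 28.93
tcp_pos: [542.6, 127.0, 155.0]
eef_rot: [[-0.002, 0.06, 0.998], [-0.03, 0.998, -0.06], [-1.0, -0.03, 0.0]]
[542.57933446 126.99793822 154.99864811] [ 0.40741138  0.10160786 -2.81952447]
```

View pics/w10b.png

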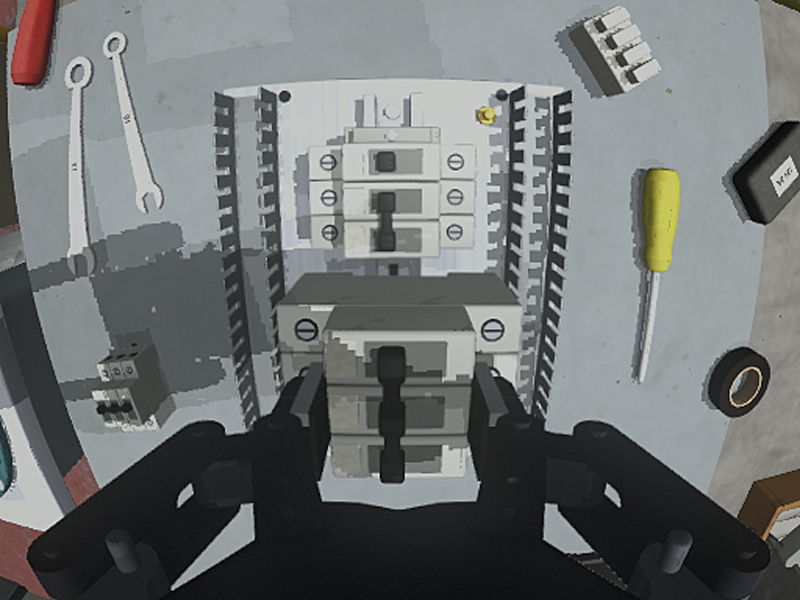

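View pics/s10b.png

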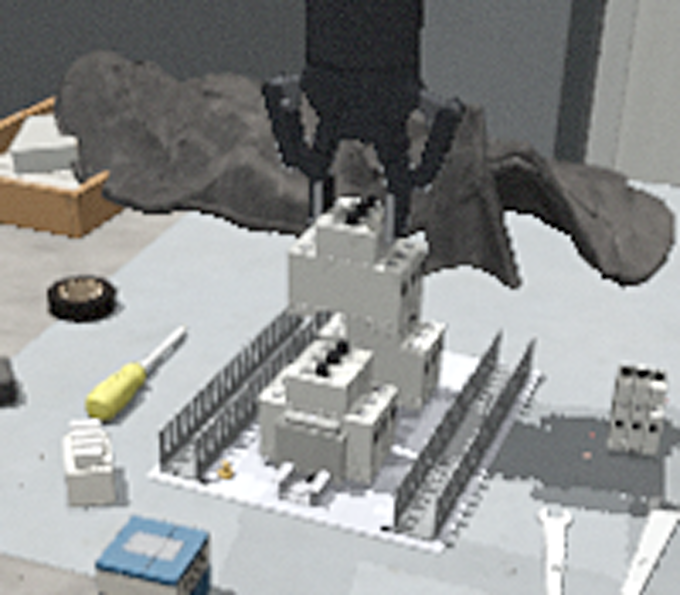

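```bash
python3 -m creep '[[[-0.0015,0,0],0],[[-0.0015,0,-0.002],0],[[-0.0005,0,-0.003],0],[[0,0,-0.003],0],[[0,0,0],0],[[0,0,0],0]]'| grep -E "tcp|eef|t:|force"
```

```text
t: 29.53
tcp_pos: [538.6, 127.1, 147.2]
eef_rot: [[-0.0, 0.06, 0.998], [-0.03, 0.998, -0.06], [-1.0, -0.03, 0.002]]
force: [-0.3, 0.2, -3.6]
```

```bash
python3 -m creep '[[[0,0,-0.003],0],[[0,0,-0.004],0],[[0,0,-0.003],0]]'| grep -E "tcp|force";python3 -m creep '[[[0,0,-0.003],0],[[0,0,-0.003],0],[[0,0,0],0]]'| grep -E "tcp|eef|t:|force"
```

```text
tcp_pos: [539.2, 127.2, 137.1]
force: [-0.1, 0.6, -3.7]
t: 30.03
tcp_pos: [538.7, 127.1, 129.4]
eef_rot: [[-0.0, 0.06, 0.998], [-0.03, 0.998, -0.06], [-1.0, -0.03, 0.002]]
force: [0.1, 0.2, -3.6]
```

```bash
python3 -m creep '[[[0,0,-0.004],0],[[0,0,-0.005],0],[[0,0,-0.005],0]]'| grep -E "tcp|force";python3 -m creep '[[[0,0,-0.004],0],[[0,0,-0.005],0],[[0,0,0],0]]'| grep -E "tcp|eef|t:|force"
```

```text
tcp_pos: [539.6, 127.2, 115.1]
force: [-0.0, 0.6, -2.8]
t: 30.53
tcp_pos: [538.7, 127.1, 103.7]
eef_rot: [[-0.0, 0.06, 0.998], [-0.03, 0.998, -0.06], [-1.0, -0.03, 0.002]]
force: [0.3, 0.1, -3.8]
```

```bash
python3 -m creep '[[[0,0,-0.004],0],[[0,0,-0.004],0],[[0,0,-0.004],0]]'| grep -E "tcp|force";python3 -m creep '[[[0,0,-0.004],0],[[0,0,-0.003],0],[[0,0,0],0]]'| grep -E "tcp|eef|t:|force"
```

```text
tcp_pos: [539.3, 127.2, 91.1]
force: [0.5, -0.2, -3.1]
t: 31.03
tcp_pos: [538.8, 127.1, 82.4]
eef_rot: [[-0.0, 0.06, 0.998], [-0.03, 0.998, -0.06], [-1.0, -0.03, 0.001]]
force: [0.2, -0.7, -3.5]
```

Breaker is between its neighbours with no side force. Now easing it down onto the rail.

```bash
python3 -m creep '[[[0,0,-0.002],0],[[0,0,-0.002],0]]'| grep -E "tcp|force";python3 -m creep '[[[0,0,-0.0015],0],[[0,0,-0.0015],0]]'| grep -E "tcp|eef|t:|force"
```

```text
tcp_pos: [539.1, 127.1, 78.4]
force: [0.7, -0.0, -3.2]
t: 31.37
tcp_pos: [539.2, 127.1, 75.1]
eef_rot: [[0.0, 0.06, 0.998], [-0.03, 0.998, -0.06], [-1.0, -0.03, 0.002]]
force: [0.0, -0.6, -3.3]
```

```bash
python3 -m creep '[[[0,0,-0.001],0],[[0,0,-0.001],0]]'| grep -E "tcp|force";python3 -m creep '[[[0,0,-0.001],0],[[0,0,-0.001],0]]'| grep -E "tcp|eef|t:|force"
```

```text
tcp_pos: [539.4, 127.2, 73.0]
force: [-0.6, 0.3, -3.4]
t: 31.7
tcp_pos: [538.9, 127.2, 71.5]
eef_rot: [[-0.0, 0.06, 0.998], [-0.03, 0.998, -0.06], [-1.0, -0.03, 0.002]]
force: [-2.1, 0.7, 7.6]
```

```bash
python3 -m creep '[[[0,0,-0.001],0]]'| grep -E "tcp|force";python3 -m creep '[[[0,0,-0.001],0]]'| grep -E "tcp|eef|t:|force"
```

```text
tcp_pos: [539.0, 127.3, 71.3]
force: [-2.9, 0.1, 11.0]
t: 31.87
tcp_pos: [539.0, 127.3, 71.3]
eef_rot: [[0.0, 0.06, 0.998], [-0.03, 0.998, -0.06], [-1.0, -0.03, 0.002]]
force: [-3.7, 0.0, 10.0]
```

```bash
python3 -m creep '[[[-0.0005,0,-0.0013],0]]'| grep -E "tcp|force";python3 -m creep '[[[-0.0003,0,-0.0015],0]]'| grep -E "tcp|eef|t:|force"
```

```text
tcp_pos: [539.0, 127.3, 71.2]
force: [-2.8, -0.2, 8.9]
t: 32.03
tcp_pos: [539.0, 127.3, 71.1]
eef_rot: [[0.002, 0.06, 0.998], [-0.03, 0.998, -0.06], [-1.0, -0.03, 0.004]]
force: [-3.9, -0.5, 13.2]
```

```bash
python3 -m creep '[[[-0.0004,0,-0.002],0]]'| grep -E "tcp|force";python3 -m creep '[[[-0.0004,0,-0.0022],0]]'| grep -E "tcp|eef|t:|force"
```

```text
tcp_pos: [539.1, 127.3, 70.7]
force: [-3.6, -0.7, 16.9]
t: 32.2
tcp_pos: [539.3, 127.4, 70.5]
eef_rot: [[0.005, 0.06, 0.998], [-0.03, 0.998, -0.06], [-1.0, -0.029, 0.007]]
force: [-4.8, -0.3, 19.4]
```

```bash
python3 -m creep '[[[-0.0005,0,0.001],0],[[-0.0007,0,0],0],[[0,0,0],0]]'| grep -E "tcp|force|eef";python3 -m creep '[[[-0.0003,0,-0.001],0]]'| grep -E "tcp|eef|t:|force"
```

```text
tcp_pos: [538.1, 127.4, 72.7]
eef_rot: [[0.007, 0.06, 0.998], [-0.03, 0.998, -0.059], [-1.0, -0.029, 0.008]]
force: [0.5, -0.6, -4.0]
t: 32.53
tcp_pos: [538.2, 127.5, 71.8]
eef_rot: [[0.008, 0.06, 0.998], [-0.03, 0.998, -0.059], [-1.0, -0.029, 0.009]]
force: [-1.3, 0.2, 0.5]
```

```bash
python3 -m creep '[[[-0.0006,0,-0.001],0]]'| grep -E "tcp|force";python3 -m creep '[[[-0.0004,0,-0.0015],0]]'| grep -E "tcp|eef|t:|force";python3 -m creep '[[[-0.0003,0,-0.002],0]]'| grep -E "tcp|eef|t:|force"
```

```text
tcp_pos: [538.2, 127.5, 71.3]
force: [-1.7, 0.3, 9.9]
t: 32.7
tcp_pos: [538.6, 127.6, 70.8]
eef_rot: [[0.01, 0.06, 0.998], [-0.029, 0.998, -0.059], [-1.0, -0.029, 0.012]]
force: [-5.0, 0.1, 16.6]
t: 32.78
tcp_pos: [539.0, 127.6, 70.3]
eef_rot: [[0.011, 0.06, 0.998], [-0.03, 0.998, -0.059], [-0.999, -0.029, 0.013]]
force: [-5.2, -0.8, 6.6]
```

```bash
python3 -m creep '[[[-0.0003,0,-0.0015],0]]'| grep -E "tcp|eef|t:|force";python3 -m creep '[[[-0.0003,0,-0.0015],0]]'| grep -E "tcp|eef|t:|force"
```

```text
t: 32.87
tcp_pos: [538.6, 127.6, 69.3]
eef_rot: [[0.011, 0.06, 0.998], [-0.029, 0.998, -0.059], [-0.999, -0.029, 0.013]]
force: [-2.7, 0.0, 2.3]
t: 32.95
tcp_pos: [538.4, 127.7, 68.1]
eef_rot: [[0.012, 0.06, 0.998], [-0.029, 0.998, -0.059], [-0.999, -0.029, 0.014]]
force: [-1.3, 0.5, 1.8]
```

```bash
python3 -m creep '[[[0,0,-0.0012],0]]'| grep -E "tcp|eef|t:|force";python3 -m creep '[[[0,0,-0.001],0]]'| grep -E "tcp|eef|t:|force"
```

```text
t: 33.03
tcp_pos: [539.0, 127.7, 66.9]
eef_rot: [[0.013, 0.06, 0.998], [-0.029, 0.998, -0.059], [-0.999, -0.029, 0.015]]
force: [-0.9, -0.3, 2.2]
t: 33.12
tcp_pos: [539.1, 127.6, 66.7]
eef_rot: [[0.013, 0.059, 0.998], [-0.03, 0.998, -0.059], [-0.999, -0.029, 0.015]]
force: [-5.7, -1.5, 24.9]
```

```bash
python3 -m creep '[[[0,0,0.0005],0]]'| grep -E "tcp|eef|t:|force"
python3 - <<'E'
from h import *
s=env.sense();print(s["tcp_pos"],s["force"],s["torque"])
im=env.read_camera("wrist")[:,:,::-1]
cv2.imwrite("pics/w11b.png",cv2.resize(im,(800,600),interpolation=2))
im=env.read_camera("side")[:,:,::-1];cv2.imwrite("pics/s11.png",im)
cv2.imwrite("pics/s11b.png",cv2.resize(im[130:240,190:330],None,fx=5,fy=5,interpolation=2))
E
```

```text
t: 33.2
tcp_pos: [538.9, 127.6, 67.0]
eef_rot: [[0.013, 0.06, 0.998], [-0.03, 0.998, -0.059], [-0.999, -0.029, 0.014]]
force: [0.9, 0.4, -9.8]
[538.8815041  127.59659458  66.96603374] [ 0.91463786  0.39033064 -9.78491739] [ 0.17289069 -0.0864135   0.03875782]
```

View pics/w11b.png

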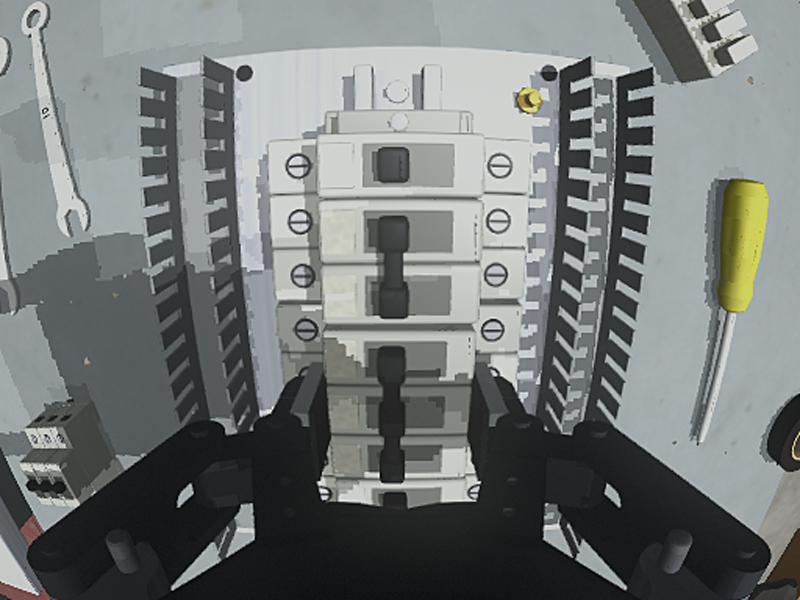

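View pics/s11b.png

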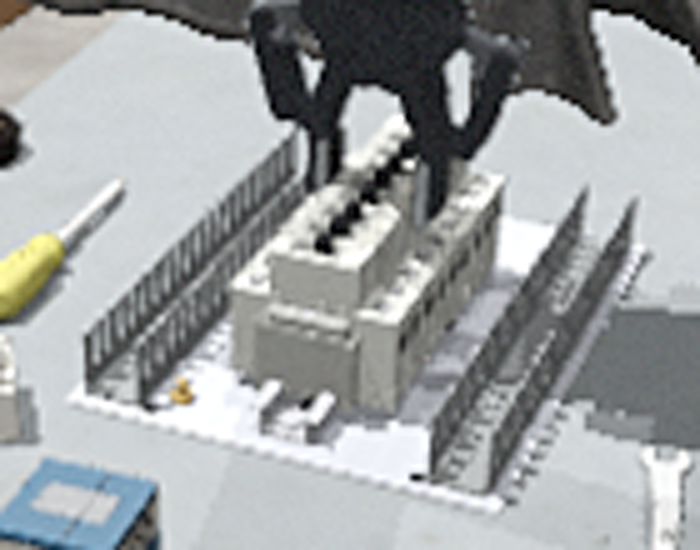

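```bash
python3 -m creep '[[[0,0,-0.0009],0]]'| grep -E "tcp|eef|t:|force";python3 -m creep '[[[0,0,-0.0006],0]]'| grep -E "tcp|eef|t:|force";python3 -m creep '[[[0,0,0.0005],0]]'| grep -E "tcp|eef|t:|force";python3 -m creep '[[[0,0,0.0006],0]]'| grep -E "tcp|eef|t:|force"
```

```text
t: 33.38
tcp_pos: [539.1, 127.6, 66.7]
eef_rot: [[0.013, 0.059, 0.998], [-0.03, 0.998, -0.059], [-0.999, -0.029, 0.014]]
force: [-5.4, -1.2, 25.7]
t: 33.47
tcp_pos: [539.0, 127.6, 66.8]
eef_rot: [[0.012, 0.059, 0.998], [-0.03, 0.998, -0.059], [-0.999, -0.029, 0.014]]
force: [-2.9, -0.3, 10.2]
t: 33.55
tcp_pos: [538.8, 127.6, 67.0]
eef_rot: [[0.012, 0.06, 0.998], [-0.03, 0.998, -0.059], [-0.999, -0.029, 0.014]]
force: [1.5, 0.3, -10.9]
t: 33.63
tcp_pos: [538.9, 127.6, 66.9]
eef_rot: [[0.012, 0.06, 0.998], [-0.03, 0.998, -0.059], [-0.999, -0.029, 0.014]]
force: [1.2, -0.2, -9.2]
```

```bash
python3 -m creep '[[[0,0,0],0],[[0,0,0],0]]'| grep -E "tcp|force"; python3 -m creep '[[[0,0,0],0],[[0,0,0],0],[[0,0,0],0],[[0,0,0],0],[[0,0,0],0]]' 0.2; python3 -m creep '[[[0,0,0.005],0],[[0,0,0.012],0],[[0,0,0.015],0],[[0,0,0.02],0],[[0,0,0.02],0],[[0,0,0.02],0],[[0,0,0.02],0],[[0,0,0.02],0],[[0,0,0.01],0],[[0,0,0],0]]'
python3 - <<'E'
from h import *
im=env.read_camera("wrist")[:,:,::-1]
cv2.imwrite("pics/w12.png",im)
cv2.imwrite("pics/w12b.png",cv2.resize(im,(800,600),interpolation=2))
im=env.read_camera("side")[:,:,::-1];cv2.imwrite("pics/s12.png",im)
cv2.imwrite("pics/s12b.png",cv2.resize(im[130:240,190:330],None,fx=5,fy=5,interpolation=2))
E
```

```text
tcp_pos: [538.9, 127.6, 66.8]
force: [-2.0, 0.1, 2.9]
t: 34.22
tcp_pos: [540.6, 127.7, 67.1]
eef_rot: [[0.015, 0.059, 0.998], [-0.03, 0.998, -0.059], [-0.999, -0.029, 0.016]]
force: [-0.8, -0.3, -0.1]
finger_gap: 68.4
t: 35.05
tcp_pos: [538.6, 127.3, 218.0]
eef_rot: [[0.013, 0.059, 0.998], [-0.03, 0.998, -0.059], [-0.999, -0.029, 0.015]]
force: [0.5, 0.3, 0.6]
finger_gap: 68.6
```

View pics/w12b.png

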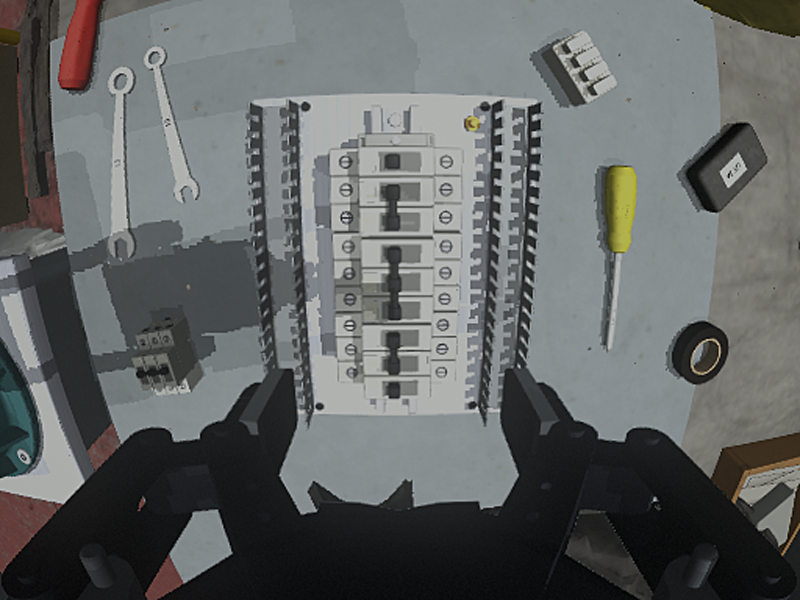

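View pics/s12b.png

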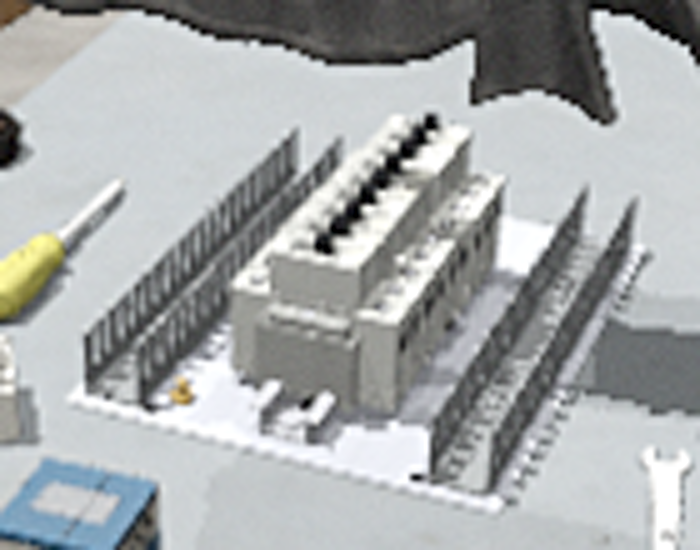

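Run:
```python
from h import *
im=env.read_camera("scene")[:,:,::-1]
a=cv2.resize(im[145:215,225:315],None,fx=8,fy=8,interpolation=cv2.INTER_CUBIC)
cv2.imwrite("pics/z1.png",a)
b=cv2.imread("pics/s12.png")[148:212,230:300]
cv2.imwrite("pics/z2.png",cv2.resize(b,None,fx=9,fy=9,interpolation=cv2.INTER_CUBIC))
```

```text
(no output)
```

View pics/z1.png

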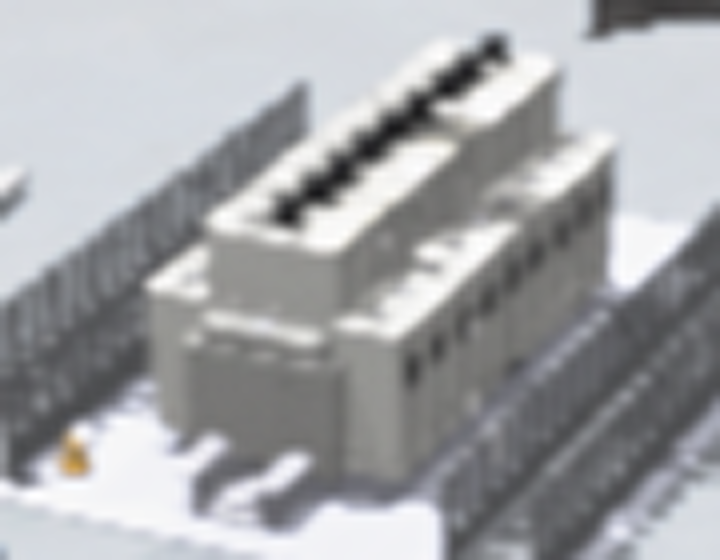

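View pics/z2.png

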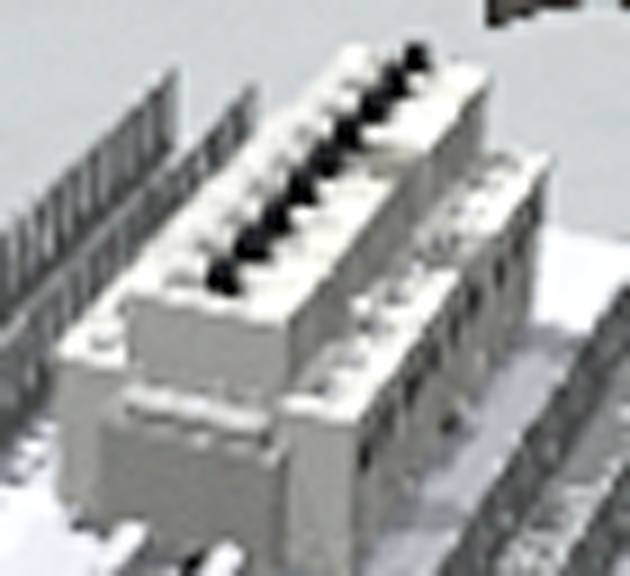

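Scene and side crops: the nose and shoulder edges run straight through all five breakers with no step, and nothing touches the robot. The wrist view shows the left stop where it was, at about (395,140). Handing in.

Run:
```python
from rig import env
s=env.sense();print(s["t"],s["force"]);print(env.finish_job())
```

```text
35.2 [-0.16895888  0.57474331 -0.41442003]
the job is handed in; nothing more can be done
None
```

The loose three-pole breaker is in the gap and appears fully seated, released, and the job was handed in at 35 s. I had no direct reading of the clips or the end stops, so those two points are inferred from force and pictures.

- **Pushing apart:** I slid the left pair until it held firm at about 11 N and the right pair at about 8 N, both below the 16 N at which the stops slip. The two contact positions gave a gap of about 56 mm. In the pictures the left stop had not moved; I did not check the right stop closely.
- **Inserting:** The breaker went down between its neighbours with no side force. It first caught on the rail at about 19 N because it sat about 1 mm off to one side. I lifted it slightly, shifted it, and it went in at about 17 N, then sank to a firm stop, where the force peaked at about 25 N.
- **Checks:**
  - The seated height was 66.7 mm against about 66.5 mm expected.
  - A second press to about 26 N and gentle pulls of about 6 N net of its weight moved it only about 0.3 mm, with no tilt.
  - After release, the scene and side views show its edges level with its neighbours.
- **Anomaly:** The gripper drifted out of vertical during the moves. I corrected this before insertion, and it drifted about 1° again while pressing, but the released breaker looks level.
- **Bystanders:** I never touched the fuse carton, screwdriver, connector or smaller look-alike breaker.

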